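# Seat the tapered stopcock plug of a reed-test vacuum pump and switch it on

### The arm

A 6-joint arm with a two-finger parallel gripper is mounted at the origin on the work surface. World frame = base frame: x ahead of the robot, y to its left, z up, the work surface at z = 0. Lengths are in m, angles in rad, forces in N, time in s.
With the tool pointing down it reaches from about 0.3 to 0.75 m from the base axis. Payload 8.5 kg.
Tool frame: the origin (TCP) lies midway between the tips of the shut fingers; the grasp point (between the pads) lies 19 mm behind it; z points along the fingers, x is the direction in which the jaws open and shut, and the axes are right-handed (so a half turn about z gives the same grasp; the last joint's range is limited). The gripper opens to 85 mm and grips with 20 to 120 N. Pads are 22 mm wide; open, the fingers measure 114 mm over their backs; the gripper's body (76 mm by 85 mm) begins 54 mm behind the grasp point. The pads swing forward as they close: fully open they stand 13 mm farther back than shut.
Start: joints at [-1.537, 0.381, 1.297, -0, 1.464, -0.215], TCP at [0.135, -0.533, 0.231] pointing down, gripper open.
Joint ranges: [-3.11, 3.11], [-0.89, 2.33], [0.22, 2.48], [-1.42, 4.56], [0.17, 2.85], [-2.88, 2.88]. Speed limits (rad/s): [2.39, 2.39, 3.14, 3.14, 3.14, 3.14].

### API

Orientations are given as a rotation vector (axis times angle).
In Python, from cell import ctrl gives the robot as it stands.
- The arm moves only by the tool apply_moves, never from a script. Its argument "increments" is a list of rows, each a list of 3 entries, a list of its own where there are three numbers: the finger opening in mm, from 0 to 85.4, then the shift along the tool's x, y, z in mm, then the turn, a rotation vector about the tool's x, y, z in rad. A call has 1 to 12 rows; each row is the pose to reach, as a shift and turn from the pose commanded when the call began, along the tool's axes at that moment; what a row does not reach only later rows make up. A row lasts 1/12 s, in which the tool goes at most 41.7 mm and 7.16 degrees, less where a joint would pass 70% of its speed; a pose out of reach is approached as far as the arm can. A call with a gripper value outside its range is refused whole. The fingers move at their own pace and stop on an object; "squeeze" is the grip in N (left out, the last holds). Time passes only in rows, so rows that repeat a pose let the fingers close. It gives the time, the measured TCP pose, the force and the opening at its end, in the units of the state.
- ctrl.get_state(): the state, without advancing time (a new reading comes with each control period).
- ctrl.capture(name): name is "scene" or "top"; returns the picture (420x560x3 uint8, red, green, blue); there is no depth.
- ctrl.calibration(name): a dict with "camera_matrix" (3x3 intrinsics, pixels), "R" (3x3) and "t" (3): a world point X has camera coordinates R X + t. Camera axes: x right, y down, z forward; pixel columns grow to the right and rows downward; lengths in m; the calibration is good to about 2 mm. A picture is of the moment at which its call begins. calibration takes no time and is no camera call.
- ctrl.job_done(): hands the job in, once; it reports no verdict.
The state is a dict: "time_s": time; "qpos": joint angles; "dq": joint speeds; "effort": joint torques, N m; "tcp_pos": TCP position; "ee_rot": TCP orientation; "ft_force": force on the tool from outside, world axes, zero at the start; "torque": the same for the moment, N m; "grip_width": opening from 0.0 (shut) to 1.0 (fully open).
Only numpy, scipy, OpenCV 4.12 (cv2) and the standard library are available. Lean on these libraries where they do the work, as an engineer would, in place of code of your own. Each camera call takes 0.05 s, during which the arm holds its last target.

### The job

Lift the tapered stopcock plug out of its black stand, put it into the bore of the valve block on the vacuum pump and seat it like a friction peg, twisting it while pressing, until its collar sits flush on the block, its wing handle is in line with the hose nipple and it holds by itself. Do not force it: straight pressing will not bring it home, and the block on its rubber mount must never be pushed down with 20 N or more. Then flip the black toggle on the pump right over to the side away from the nipple, let go of everything, and leave the harmonica parts and the wrench alone.

Things in the scene. Friction and masses are not known exactly. Their poses are not given: they have to be found in the camera images.
- plug: Loose steel stopcock plug with a flat wing handle, 200 g. Origin on the axis in the plane of the collar's underside, z up. Cone: 17 mm diameter at z=0, 10.2 mm at its foot z=-34. Collar: 40 mm diameter, z=0 to 6. Wing: 34 mm long along x, 12 mm thick along y, z=6 to 36; grip it across y from above. Starts upright, hanging on its collar in the stand, wing at any yaw.
- stand: Fixed black plastic block 70 x 70 mm, 44 mm high, with a loose 23 mm hole 40 mm deep in its middle in which the plug hangs. Origin under its centre; z up.
- pump: Fixed dark grey pump box, 170 mm along x, 210 along y, flat top at z=80 mm. Origin under its centre on the bench, z up. On top: aluminium valve block 56 x 56 mm on a rubber mount, z=80 to 116, centred at x=-20, y=50; black toggle at x=-20, y=-55.
- nipple (a point): Outer end of the steel hose nipple (17 mm thick, 22 mm long) that sticks out of the valve block along the pump's -x (pump frame -70, 50, 100 mm). The plug's wing must end parallel to it, that is to the pump's x axis, either way round.
- bore_mouth (a point): Centre of the bore's mouth (22 mm hole) in the top face of the valve block; axes as the pump's; it sinks with the block. Plug origin here = collar flush, fully home. The bore first touches the cone with the collar 8 mm above the block. Pressed straight down, the plug wedges 2 to 5 mm short of home at 20 N; pushing to the measured home height is not enough, as the block sinks away.
- bore_liner (a point): Middle of the tapered bore, 14 mm below the mouth. Twisted under a steady 15 to 18 N, the plug works down about 2 mm per rad, 1 mm per rad near home; 1.5 to 3 rad of twisting in all. Either way works, back and forth too; torque up to 0.35 N m. Sideways the bore is stiff: a plug held off the axis pushes hard. Released at home, it stays by friction; the block springs back up with it.
- toggle (a joint): Angle of the black toggle, rad: 0 = off, leaning 0.4 rad to the pump's -x (nipple side); 0.8 = fully on, leaning 0.4 rad to +x. Pivots about the pump's y axis at pump x=-20, y=-55, z=88 mm; stays where it is left; about 1.5 N at its tip moves it.
- toggle_tip (a point): Centre of the round end of the toggle bat (10 mm thick), 43 mm from the pivot.
- comb: Bystander: blue comb, 105 x 28 x 8 mm, flat on the bench.
- reed_plate: Bystander: steel reed plate, 104 x 28 x 2 mm, flat on the bench.
- cover_plate: Bystander: chrome cover plate, 102 x 22 x 11 mm, on the bench.
- reed_wrench: Bystander: reed wrench with black handle, 126 x 18 x 16 mm, on the bench.
- valve_block (a joint): How far the aluminium valve block (with bore and nipple) is pushed down on its rubber mount, m: 0 = free, 0.001 per 5 N of downward push (the plug's own 2 N included); springs back when released. 20 N = 0.004. A single reading is noisy (about 1 mm).
Not all that is in view belongs to the job. Of the things that look like the plug, the middle-sized one is meant.

How it is judged:
By the outcome, as a careful person would: the job done as asked, in the order asked, and still so for the second after the job is handed in, with the robot touching nothing.
It also fails if it takes over 72 s, if anything falls off the work surface, if the arm or the gripper's body presses on something with over 40 N, if the wrist force passes 120 N, or if a joint passes its speed limit or range.

## Working session

There is one attempt and no reset: what is moved stays moved. The work goes in short steps, Python scripts to look and compute and a tool call to move; the robot and the scene stay as the last step left them, time stands still between calls to the robot, and variables do not carry over. Pictures are saved under pics/ and viewed, and the job is handed in when it is done.

Besides the shell and the picture viewer there is one more tool, called after "Call:" by a JSON object that holds its "name" and its "arguments", one argument or row to a line. apply_moves: Moves the arm, as the interface text tells. Its arguments: {"type":"object","properties":{"increments":{"type":"array"},"squeeze":{"type":"number"}},"required":["increments"]}

```bash
ls; mkdir -p pics
python3 - <<'E'
from cell import ctrl
import cv2,numpy as np
for n in("scene","top"):
    im=ctrl.capture(n); cv2.imwrite(f"pics/{n}0.png",im[...,::-1]); c=ctrl.calibration(n); print(n,np.round(c["camera_matrix"],1).tolist(),np.round(c["R"],4).tolist(),np.round(c["t"],4).tolist())
s=ctrl.get_state(); print(s)
E
```

```text
pics
scene [[496.5, 0.0, 282.3], [0.0, 496.5, 199.9], [0.0, 0.0, 1.0]] [[0.8323, 0.5542, 0.0085], [0.4592, -0.6808, -0.5706], [-0.3105, 0.4789, -0.8212]] [-0.4692, -0.1372, 1.302]
top [[422.6, 0.0, 278.1], [0.0, 422.6, 209.1], [0.0, 0.0, 1.0]] [[0.0044, -1.0, 0.0059], [-0.9967, -0.0049, -0.0815], [0.0815, -0.0055, -0.9967]] [0.0546, 0.5348, 0.8251]
{'time_s': 0.1, 'qpos': array([-1.53732299e+00,  3.81141795e-01,  1.29814849e+00,  1.43359764e-05,
        1.46361736e+00, -2.15337645e-01]), 'dq': array([ 0.00147443, -0.00077558, -0.00166994,  0.00100838, -0.00046086,
        0.00141107]), 'effort': array([ 2.70552358e-03, -4.49223447e+01, -2.31660247e+01, -2.65325980e-04,
        3.62283841e-03,  7.68376616e-07]), 'tcp_pos': array([ 0.1354109 , -0.53280325,  0.23077875]), 'ee_rot': array([-2.47911400e+00,  1.92800193e+00,  1.30429674e-03]), 'ft_force': array([ 0.95655236,  0.30990379, -0.21829098]), 'torque': array([ 0.01735642, -0.00695014,  0.02267791]), 'grip_width': 1.0018010039080651}
```

View pics/scene0.png

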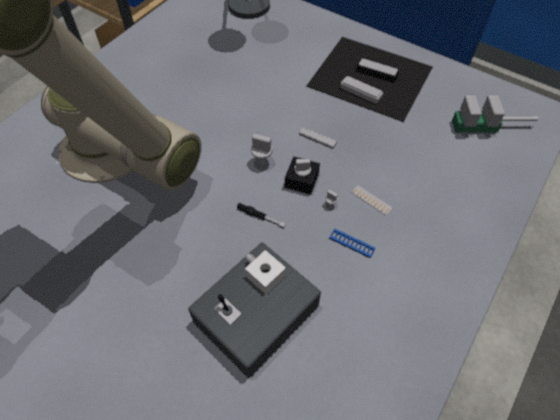

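View pics/top0.png

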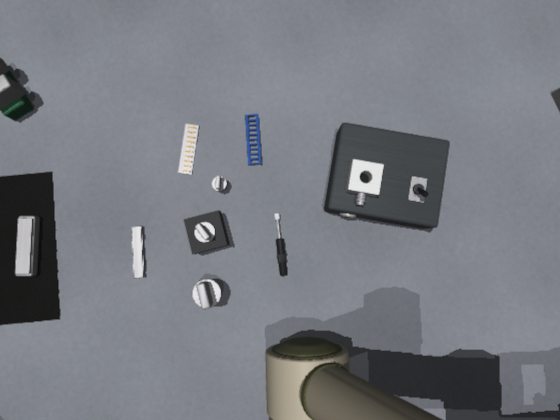

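```bash
cat > h.py <<'E'
import numpy as np,cv2
from cell import ctrl
from scipy.spatial.transform import Rotation as Ro
CAL={n:ctrl.calibration(n) for n in("scene","top")}
def ray(n,u,v):
    c=CAL[n];R=np.array(c["R"]);t=np.array(c["t"]);K=np.array(c["camera_matrix"])
    return -R.T@t, R.T@np.linalg.inv(K)@np.array([u,v,1.])
def onz(n,u,v,z):
    o,d=ray(n,u,v);return o+d*(z-o[2])/d[2]
def pix(n,X):
    c=CAL[n];p=np.array(c["camera_matrix"])@(np.array(c["R"])@np.array(X)+np.array(c["t"]));return p[:2]/p[2]
def tri(a,b):
    A=[];r=[]
    o1,d1=ray("scene",*a);o2,d2=ray("top",*b)
    s=np.linalg.lstsq(np.c_[d1,-d2],o2-o1,rcond=None)[0]
    p,q=o1+d1*s[0],o2+d2*s[1];return (p+q)/2,np.linalg.norm(p-q)
def crop(im,x0,y0,x1,y1,k,f):
    cv2.imwrite(f,cv2.resize(im[y0:y1,x0:x1,::-1],None,fx=k,fy=k,interpolation=cv2.INTER_CUBIC))
E
python3 - <<'E'
from h import *
a=cv2.imread("pics/top0.png")[...,::-1];b=cv2.imread("pics/scene0.png")[...,::-1]
crop(a,180,170,250,312,4,"pics/c1.png");crop(a,320,115,460,235,5,"pics/c2.png");crop(b,240,125,350,220,6,"pics/c3.png");crop(b,180,235,330,375,4,"pics/c4.png")
E
```

```text
(no output)
```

View pics/c1.png

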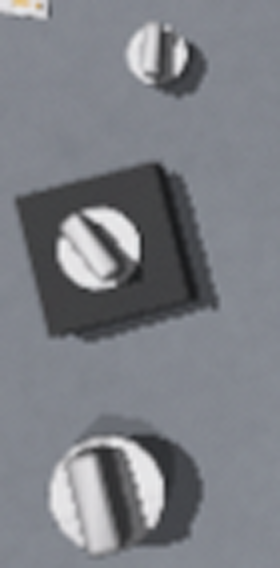

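View pics/c2.png

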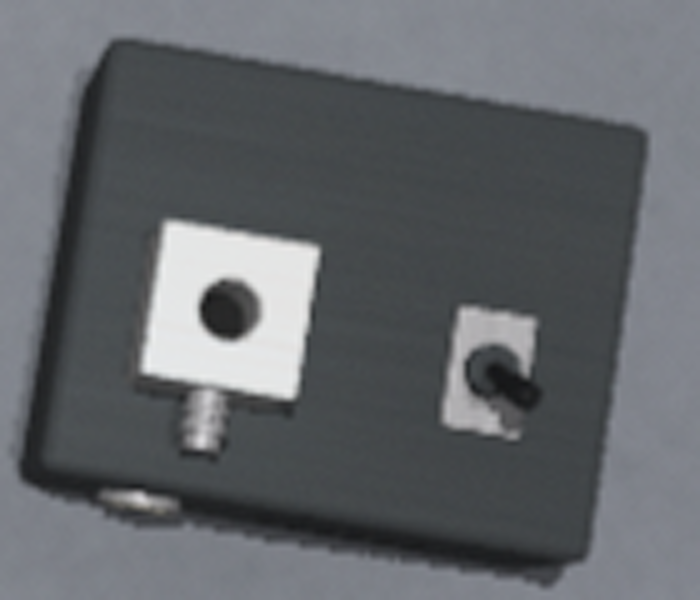

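View pics/c3.png

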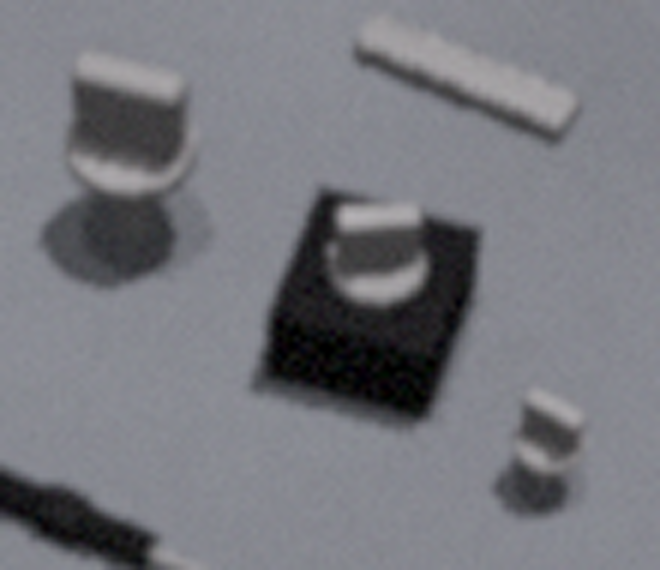

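View pics/c4.png

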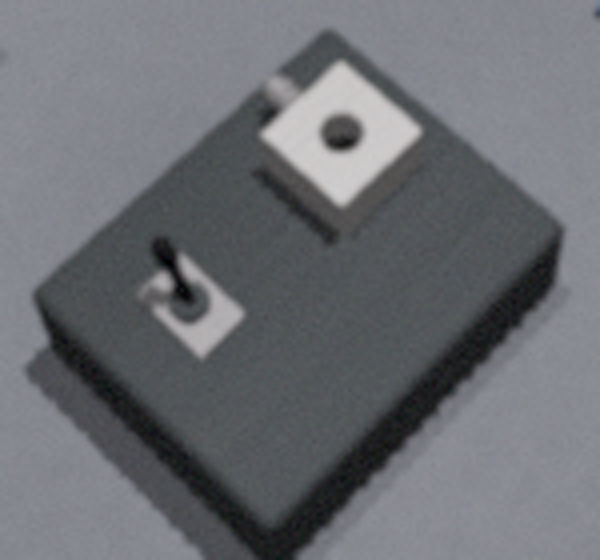

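Run:
```python
from h import *
a=cv2.imread("pics/top0.png");b=cv2.imread("pics/scene0.png")
def comp(im,seed,thr,box):
    x0,y0,x1,y1=box; g=cv2.resize(cv2.cvtColor(im,cv2.COLOR_BGR2GRAY)[y0:y1,x0:x1],None,fx=8,fy=8,interpolation=cv2.INTER_LINEAR)
    m=(g>thr).astype(np.uint8);n,l,st,ce=cv2.connectedComponentsWithStats(m)
    k=l[int((seed[1]-y0+.5)*8),int((seed[0]-x0+.5)*8)];mm=(l==k).astype(np.uint8)
    c=max(cv2.findContours(mm,0,2)[0],key=cv2.contourArea).reshape(-1,2)
    return (c+.5)/8-.5+[x0,y0]
# block top face
for n,im,seed,thr,box in(("top",a,(356,165),185,(325,125,400,215)),("scene",b,(258,262),165,(235,240,300,300))):
    c=comp(im,seed,thr,box).astype(np.float32)
    P=np.array([onz(n,u,v,.116) for u,v in c])[:,:2].astype(np.float32)
    r=cv2.minAreaRect(P*1000);print(n,"block",r, c.min(0),c.max(0))
# collar in top
c=comp(a,(201,238),150,(185,210,240,260)).astype(np.float32)
P=np.array([onz("top",u,v,.050) for u,v in c])[:,:2].astype(np.float32)
print("collar blob",cv2.minEnclosingCircle(P*1000),cv2.fitEllipse(P*1000), c.min(0),c.max(0))
P2=P; 
c=comp(b,(303,161),135,(285,150,325,180)).astype(np.float32);print("wingtop scene px",c.min(0),c.max(0))
P=np.array([onz("scene",u,v,.080) for u,v in c])[:,:2].astype(np.float32);print(cv2.minAreaRect(P*1000))
# stand top dark
# pump top
```

```text
top block ((586.22900390625, -98.98160552978516), (55.55608367919922, 55.55725860595703), 80.22352600097656) [348.3125 159.1875] [383.0625 193.9375]
scene block ((586.5897827148438, -98.34825134277344), (56.19343566894531, 57.08824157714844), 79.87117767333984) [245.6875 250.6875] [284.0625 285.3125]
collar blob ((486.33282470703125, 202.83502197265625), 19.704872131347656) ((484.2430419921875, 206.63121032714844), (21.524005889892578, 37.755611419677734), 120.27936553955078) [194.0625 223.4375] [208.0625 241.8125]
wingtop scene px [284.5625 149.5625] [313.5625 162.4375]
((474.4045715332031, 206.00328063964844), (70.05979919433594, 39.9644660949707), 34.0750732421875)
```

Run:
```python
from h import *
a=cv2.imread("pics/top0.png");b=cv2.imread("pics/scene0.png")
crop(a[...,::-1],188,216,222,248,16,"pics/d1.png");crop(b[...,::-1],290,152,318,182,18,"pics/d2.png")
g=cv2.cvtColor(a,cv2.COLOR_BGR2GRAY)[218:247,190:220];print(g)
g=cv2.cvtColor(b,cv2.COLOR_BGR2GRAY)[155:178,292:315];print(g)
```

```text
[[ 65  65  65  66  66  65  68  67  67  66  66  66  67  66  64  66  66  66
   66  66  65  67  67  67  66  66  68  68  67  65]
 [ 65  67  65  66  67  67  65  66  66  67  67  67  67  65  66  66  66  65
   65  67  67  67  66  67  68  67  66  67  68  68]
 [ 66  67  66  66  66  65  65  68  66  66  66  65  67  65  65  66  67  67
   67  65  66  67  67  67  66  68  68  68  65  67]
 [ 67  66  67  67  66  66  66  66  68  67  66  68  78  86  94 106 102  71
   66  66  68  67  66  67  68  68  67  68  67  67]
 [ 66  66  65  65  66  66  65  66  66  69 104 150 172 177 184 190 188 166
  147  97  69  66  66  67  67  67  68  68  67  66]
 [ 67  66  66  66  65  67  65  89 122 106 117 181 217 230 229 228 228 228
  218 184 141  63  66  67  66  67  67  68  66  67]
 [ 66  66  66  66  66  68  96 159 197 170  97  97 161 211 227 228 228 228
  228 229 214 140  74  67  67  67  68  68  66  68]
 [ 67  66  66  66  68  98 162 208 225 210 149  80  71 139 189 208 228 228
  229 230 229 214 145  74  67  68  67  68  67  67]
 [ 66  66  67  65  77 135 198 217 222 223 194 130  72  56  69 135 208 229
  229 228 228 228 211 135 
[... 4057 characters left out ...]
115  66  30  33  29]
 [ 22  15  42  75 100 103 112 130 138 136 137 138 143 148 159 160 157 145
   99  48  25  29  33]
 [ 25  19  28  63  94 119 139 156 161 159 159 159 160 161 160 158 144 120
   78  33  29  32  30]
 [ 31  28  33  44  74 104 135 154 160 160 159 160 162 156 154 140 110  83
   48  30  22  34  32]
 [ 26  26  23  35  44  69  99 122 131 135 141 144 142 130 119 102  71  49
   27  29  27  30  33]
 [ 34  28  38  27  20  42  54  76  91  91 101 109 105  83  65  51  35  28
   28  35  33  30  31]
 [ 31  27  33  30  35  24  34  42  43  50  53  61  57  37  36  24  33  36
   39  29  39  37  23]
 [ 30  22  34  32  31  21  36  33  37  33  36  35  38  30  18  26  24  32
   27  29  32  31  16]]
```

View pics/d1.png

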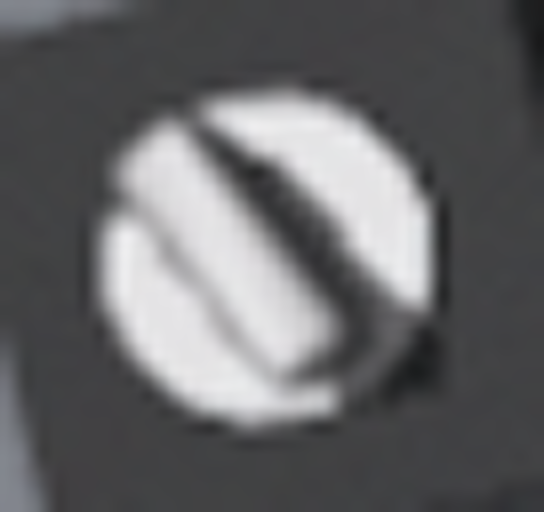

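View pics/d2.png

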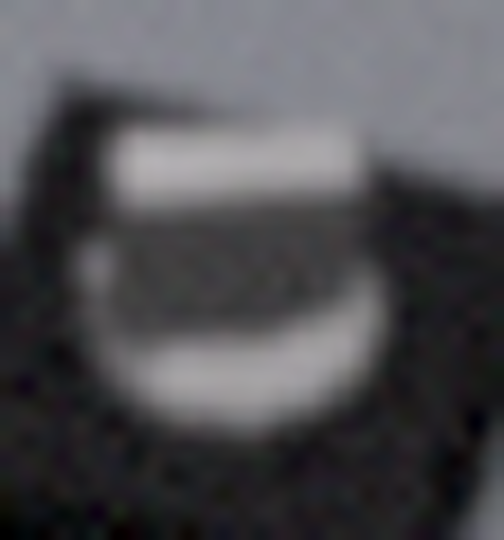

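Run:
```python
from h import *
print("collar top",onz("top",204.1,231.7,.05))
a=cv2.imread("pics/top0.png");b=cv2.imread("pics/scene0.png")
def rect(n,im,seed,thr,box,z):
    x0,y0,x1,y1=box;g=cv2.resize(cv2.cvtColor(im,cv2.COLOR_BGR2GRAY)[y0:y1,x0:x1],None,fx=8,fy=8,interpolation=cv2.INTER_LINEAR)
    l=cv2.connectedComponents((g>thr).astype(np.uint8))[1]
    mm=(l==l[int((seed[1]-y0+.5)*8),int((seed[0]-x0+.5)*8)]).astype(np.uint8)
    c=max(cv2.findContours(mm,0,2)[0],key=cv2.contourArea).reshape(-1,2);c=(c+.5)/8-.5+[x0,y0]
    P=np.array([onz(n,u,v,z)[:2] for u,v in c]).astype(np.float32)*1000
    print(n,thr,cv2.minAreaRect(P),c.min(0),c.max(0))
for t in(140,145):rect("scene",b,(303,161),t,(293,157,313,170),.08)
for t in (195,203,208):rect("top",a,(202,232),t,(190,216,222,248),.08)
# collar in scene: extents
for yaw in (34,38,42):
  c,s=np.cos(np.radians(yaw)),np.sin(np.radians(yaw))
  o=onz("top",204.1,231.7,.05)
  Q=[(o[0]+x*c-y*s,o[1]+x*s+y*c,.08) for x,y in((.017,.006),(.017,-.006),(-.017,-.006),(-.017,.006))]
  print(yaw,[np.round(pix("scene",q),1).tolist() for q in Q],[np.round(pix("top",q),1).tolist() for q in Q])
L=[pix("scene",o+np.array([.02*np.cos(t),.02*np.sin(t),0])) for t in np.linspace(0,6.28,90)];print("collar in scene pred",np.min(L,0),np.max(L,0))
```

```text
collar top [0.48786046 0.19964836 0.05      ]
scene 140 ((488.3580322265625, 200.20742797851562), (31.24335479736328, 11.597197532653809), 41.351078033447266) [296.4375 157.6875] [309.1875 162.3125]
scene 145 ((488.5684814453125, 199.68067932128906), (30.271425247192383, 9.727320671081543), 41.234859466552734) [296.5625 158.3125] [309.0625 162.1875]
top 195 ((487.75897216796875, 199.7702178955078), (29.2873477935791, 7.4479827880859375), 36.49770736694336) [196.0625 224.0625] [206.9375 238.3125]
top 203 ((487.9004821777344, 199.5399169921875), (28.679391860961914, 6.279403209686279), 35.028011322021484) [196.3125 224.3125] [206.4375 238.0625]
top 208 ((487.88824462890625, 199.50997924804688), (28.265119552612305, 5.681461334228516), 34.53751754760742) [196.6875 224.5625] [206.0625 237.9375]
34 [[309.6, 158.1], [309.8, 162.1], [295.5, 162.0], [295.4, 158.1]] [[193.7, 225.4], [199.1, 221.8], [209.1, 237.1], [203.6, 240.7]]
38 [[309.4, 157.8], [309.9, 161.7], [295.7, 162.4], [295.2, 158.5]] [[193.3, 226.0], [198.5, 222.0], [209.5, 236.5], [204.3, 240.5]]
42 [[309.1, 157.4], [310.0, 161.3], [295.9, 162.8], [295.1, 158.9]] [[192.9, 226.6], [197.8, 222.3], [209.8, 235.9], [204.9, 240.3]]
collar in scene pred [293.79822114 161.552931  ] [310.2736677 174.4781402]
```

```bash
cat >> h.py <<'E'
def plan(x,y,z,yaw):
    """shift mm in tool axes and turn about tool z to reach TCP (m), jaw yaw deg mod 180"""
    s=ctrl.get_state();R=Ro.from_rotvec(s["ee_rot"]).as_matrix()
    d=R.T@(np.array([x,y,z])-s["tcp_pos"])*1000
    cy=np.degrees(np.arctan2(R[1,0],R[0,0]));dt=(yaw-cy+90)%180-90
    Rd=Ro.from_euler('z',cy+dt,degrees=True).as_matrix()@np.diag([1,-1,-1])
    return np.round(d,1),np.round(Ro.from_matrix(R.T@Rd).as_rotvec(),4)
def st():
    s=ctrl.get_state();R=Ro.from_rotvec(s["ee_rot"]).as_matrix()
    print("t",round(s["time_s"],2),"tcp",np.round(s["tcp_pos"]*1000,1),"yaw",np.round(np.degrees(np.arctan2(R[1,0],R[0,0])),2),"tilt",np.round(R[:2,2],4),"F",np.round(s["ft_force"],1),"T",np.round(s["torque"],2),"g",round(s["grip_width"]*85.4,1),"q",np.round(s["qpos"],2))
E
python3 - <<'E'
from h import *
st();print(plan(.488,.1998,.14,128.5)); print(plan(.488,.1998,.14,128.5-180))
E
```

```text
t 0.1 tcp [ 135.4 -532.8  230.8] yaw -75.74 tilt [-0.      0.0013] F [ 1.   0.3 -0.2] T [ 0.02 -0.01  0.02] g 85.6 q [-1.54  0.38  1.3   0.    1.46 -0.22]
(array([-623.1, -522.1,   91.7]), array([-0.0006,  0.0012, -0.4231]))
(array([-623.1, -522.1,   91.7]), array([-0.0006,  0.0012, -0.4231]))
```

Run:
```python
from h import *
print(plan(.46,-.2,.23,-51.5))
```

```text
(array([-242.6, -396.5,    1.2]), array([-0.0006,  0.0012, -0.4231]))
```

Call:
{"name": "apply_moves", "arguments": {
  "increments": [
    [45,[-243,-396,0],[0,0,-0.423]],
    [45,[-243,-396,0],[0,0,-0.423]],
    [45,[-243,-396,0],[0,0,-0.423]],
    [45,[-243,-396,0],[0,0,-0.423]],
    [45,[-243,-396,0],[0,0,-0.423]],
    [45,[-243,-396,0],[0,0,-0.423]],
    [45,[-243,-396,0],[0,0,-0.423]],
    [45,[-243,-396,0],[0,0,-0.423]],
    [45,[-243,-396,0],[0,0,-0.423]],
    [45,[-243,-396,0],[0,0,-0.423]],
    [45,[-243,-396,0],[0,0,-0.423]],
    [45,[-243,-396,0],[0,0,-0.423]]
  ],
  "squeeze": 60
}}

```text
time_s: 1.1
tcp_pos: [0.4622, -0.1956, 0.2311]
ee_rot: [-2.832, 1.357, 0.0]
ft_force: [-0.3, -0.3, -0.3]
grip_width: 0.527
```

Run:
```python
from h import *
st();print(plan(.488,.1998,.15,128.5))
```

```text
t 1.1 tcp [ 462.2 -195.6  231.1] yaw -51.22 tilt [0.0006 0.0015] F [-0.3 -0.3 -0.3] T [ 0.05 -0.   -0.01] g 45.0 q [-0.64  0.3   1.43  0.    1.42  0.26]
(array([-292. , -267.7,   81.7]), array([-0.0014,  0.0008,  0.0049]))
```

Call:
{"name": "apply_moves", "arguments": {
  "increments": [
    [45,[-292,-268,80],[0,0,0.005]],
    [45,[-292,-268,80],[0,0,0.005]],
    [45,[-292,-268,80],[0,0,0.005]],
    [45,[-292,-268,80],[0,0,0.005]],
    [45,[-292,-268,80],[0,0,0.005]],
    [45,[-292,-268,80],[0,0,0.005]],
    [45,[-292,-268,80],[0,0,0.005]],
    [45,[-292,-268,80],[0,0,0.005]],
    [45,[-292,-268,80],[0,0,0.005]],
    [45,[-292,-268,80],[0,0,0.005]],
    [45,[-292,-268,80],[0,0,0.005]],
    [45,[-292,-268,80],[0,0,0.005]]
  ]
}}

```text
time_s: 2.1
tcp_pos: [0.487, 0.1961, 0.1507]
ee_rot: [2.827, -1.368, -0.002]
ft_force: [0.1, -0.6, -0.1]
grip_width: 0.524
```

Run:
```python
from h import *
st();print(plan(.488,.1998,.055,128.5))
im=ctrl.capture("scene");crop(im,230,60,370,220,4,"pics/e1.png")
```

```text
t 2.1 tcp [487.  196.1 150.7] yaw -51.65 tilt [-0.0014 -0.0005] F [ 0.1 -0.6 -0.1] T [-0.06  0.    0.03] g 44.8 q [ 0.16  0.41  1.5  -0.    1.23  1.06]
(array([-2.2, -3.2, 95.7]), array([ 0.0014,  0.0005, -0.0026]))
```

View pics/e1.png

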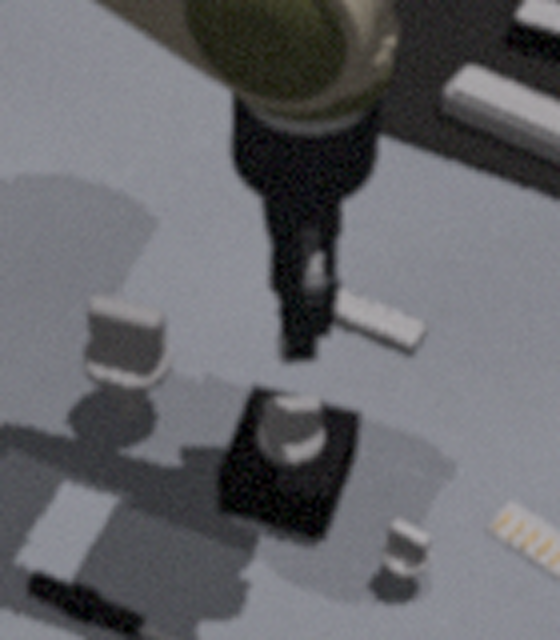

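Call:
{"name": "apply_moves", "arguments": {
  "increments": [
    [45,[0,0,30],[0,0,0]],
    [45,[0,0,40],[0,0,0]],
    [45,[0,0,40],[0,0,0]],
    [45,[0,0,40],[0,0,0]]
  ]
}}

```text
time_s: 2.48
tcp_pos: [0.4877, 0.1941, 0.1116]
ee_rot: [2.825, -1.375, -0.0]
ft_force: [-0.7, -0.2, 0.9]
grip_width: 0.526
```

Run:
```python
from h import *
st();print(plan(.488,.1998,.055,128.5))
```

```text
t 2.48 tcp [487.7 194.1 111.6] yaw -51.9 tilt [-0.0003 -0.0002] F [-0.7 -0.2  0.9] T [ 0.01  0.03 -0.  ] g 44.9 q [ 0.15  0.46  1.55 -0.    1.13  1.06]
(array([-4.3, -3.7, 56.6]), array([ 0.0004,  0.    , -0.007 ]))
```

Call:
{"name": "apply_moves", "arguments": {
  "increments": [
    [45,[-4.3,-3.7,15],[0,0,-0.007]],
    [45,[-4.3,-3.7,30],[0,0,-0.007]],
    [45,[-4.3,-3.7,45],[0,0,-0.007]],
    [45,[-4.3,-3.7,55],[0,0,-0.007]],
    [45,[-4.3,-3.7,56.5],[0,0,-0.007]],
    [45,[-4.3,-3.7,56.5],[0,0,-0.007]],
    [45,[-4.3,-3.7,56.5],[0,0,-0.007]]
  ]
}}

```text
time_s: 3.07
tcp_pos: [0.4883, 0.2009, 0.0558]
ee_rot: [-2.83, 1.362, -0.002]
ft_force: [-0.1, -0.4, 0.1]
grip_width: 0.528
```

Run:
```python
from h import *
st();print(plan(.488,.1998,.055,128.5))
```

```text
t 3.07 tcp [488.3 200.9  55.8] yaw -51.41 tilt [0.0016 0.0003] F [-0.1 -0.4  0.1] T [-0.02 -0.02  0.02] g 45.1 q [0.17 0.54 1.61 0.   0.99 1.06]
(array([0.6, 0.9, 0.8]), array([-0.0014, -0.0008,  0.0015]))
```

Call:
{"name": "apply_moves", "arguments": {
  "increments": [
    [10,[0.5,0.7,0.5],[0,0,0]],
    [6,[0.5,0.7,0.5],[0,0,0]],
    [6,[0.5,0.7,0.5],[0,0,0]],
    [6,[0.5,0.7,0.5],[0,0,0]],
    [6,[0.5,0.7,0.5],[0,0,0]],
    [6,[0.5,0.7,0.5],[0,0,0]],
    [6,[0.5,0.7,0.5],[0,0,0]],
    [6,[0.5,0.7,0.5],[0,0,0]]
  ],
  "squeeze": 100
}}

```text
time_s: 3.73
tcp_pos: [0.4877, 0.2002, 0.0551]
ee_rot: [-2.83, 1.362, -0.002]
ft_force: [-2.1, -0.8, 6.4]
grip_width: 0.119
```

Run:
```python
from h import *
st()
im=ctrl.capture("scene");crop(im,260,120,340,200,6,"pics/e2.png")
```

```text
t 3.73 tcp [487.7 200.2  55.1] yaw -51.39 tilt [0.0012 0.    ] F [-2.1 -0.8  6.4] T [-0.12  0.21 -0.05] g 10.2 q [ 0.16  0.54  1.61 -0.    0.99  1.06]
```

View pics/e2.png

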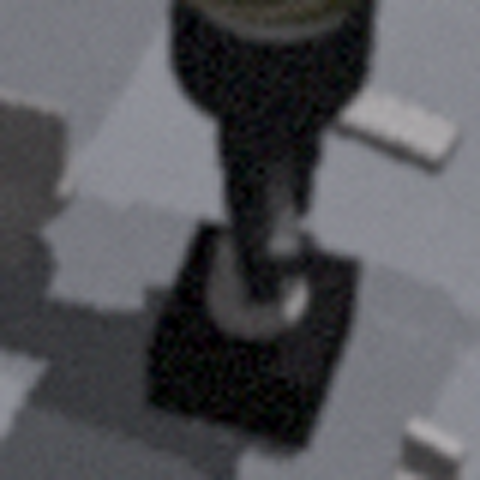

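Call:
{"name": "apply_moves", "arguments": {
  "increments": [
    [6,[0,0,-5],[0,0,0]],
    [6,[0,0,-15],[0,0,0]],
    [6,[0,0,-30],[0,0,0]],
    [6,[0,0,-50],[0,0,0]],
    [6,[0,0,-75],[0,0,0]],
    [6,[0,0,-100],[0,0,0]],
    [6,[0,0,-125],[0,0,0]],
    [6,[0,0,-140],[0,0,0]],
    [6,[0,0,-145],[0,0,0]],
    [6,[0,0,-145],[0,0,0]]
  ]
}}

```text
time_s: 4.62
tcp_pos: [0.4876, 0.2003, 0.2006]
ee_rot: [-2.83, 1.361, -0.003]
ft_force: [-0.1, 0.4, -2.0]
grip_width: 0.114
```

Run:
```python
from h import *
st()
print(plan(.5864,-.0987,.2,80))
im=ctrl.capture("scene");crop(im,220,40,360,180,4,"pics/e3.png")
```

```text
t 4.62 tcp [487.6 200.3 200.6] yaw -51.39 tilt [0.0024 0.0004] F [-0.1  0.4 -2. ] T [-0.02  0.01 -0.02] g 9.7 q [0.16 0.36 1.42 0.   1.36 1.06]
(array([295.2, 109.4,   0.7]), array([-2.500e-03, -2.000e-04,  8.485e-01]))
```

View pics/e3.png

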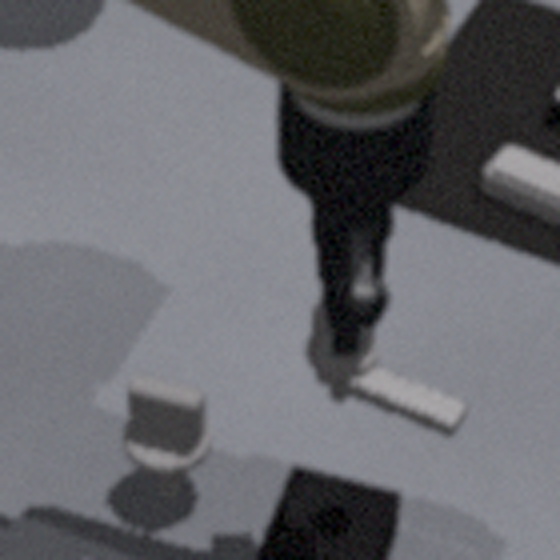

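Call:
{"name": "apply_moves", "arguments": {
  "increments": [
    [6,[10,4,0],[0,0,0.05]],
    [6,[30,11,0],[0,0,0.13]],
    [6,[60,22,0],[0,0,0.24]],
    [6,[95,35,0],[0,0,0.35]],
    [6,[130,48,0],[0,0,0.46]],
    [6,[165,61,0],[0,0,0.57]],
    [6,[200,74,0],[0,0,0.68]],
    [6,[235,87,0],[0,0,0.78]],
    [6,[265,98,0],[0,0,0.83]],
    [6,[285,105,0],[0,0,0.848]],
    [6,[295,109.4,0],[0,0,0.848]],
    [6,[295.2,109.4,0],[0,0,0.848]]
  ]
}}

```text
time_s: 5.67
tcp_pos: [0.586, -0.1004, 0.1976]
ee_rot: [2.017, -2.407, -0.003]
ft_force: [0.3, -0.2, -1.8]
grip_width: 0.122
```

Call:
{"name": "apply_moves", "arguments": {
  "increments": [
    [6,[0,0,0],[0,0,0]],
    [6,[0,0,0],[0,0,0]],
    [6,[0,0,0],[0,0,0]]
  ]
}}

```text
time_s: 5.92
tcp_pos: [0.5858, -0.0972, 0.1993]
ee_rot: [2.022, -2.404, -0.001]
ft_force: [-1.1, -0.4, -1.5]
grip_width: 0.125
```

Run:
```python
from h import *
st()
print(plan(.5864,-.0987,.17,80))
im=ctrl.capture("scene");crop(im,200,180,320,320,4,"pics/f1.png")
im=ctrl.capture("top");crop(im,320,120,460,240,5,"pics/f2.png")
```

```text
t 5.92 tcp [585.8 -97.2 199.3] yaw -99.87 tilt [-0.0004  0.0004] F [-1.1 -0.4 -1.5] T [ 0.06  0.01 -0.01] g 10.6 q [-0.36  0.48  1.23  0.    1.44  1.38]
(array([ 1.4, -0.9, 29.3]), array([0.0005, 0.0003, 0.0023]))
```

View pics/f1.png

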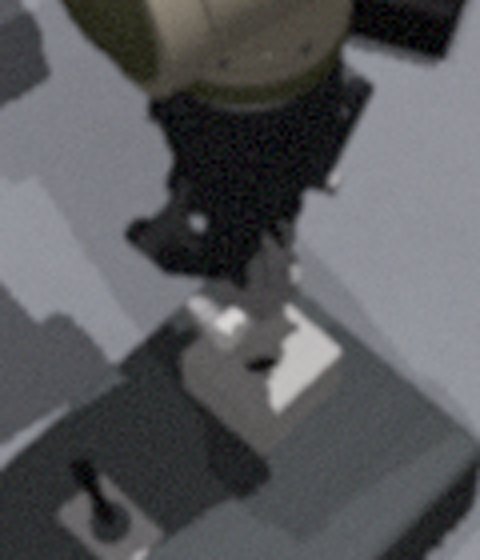

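View pics/f2.png

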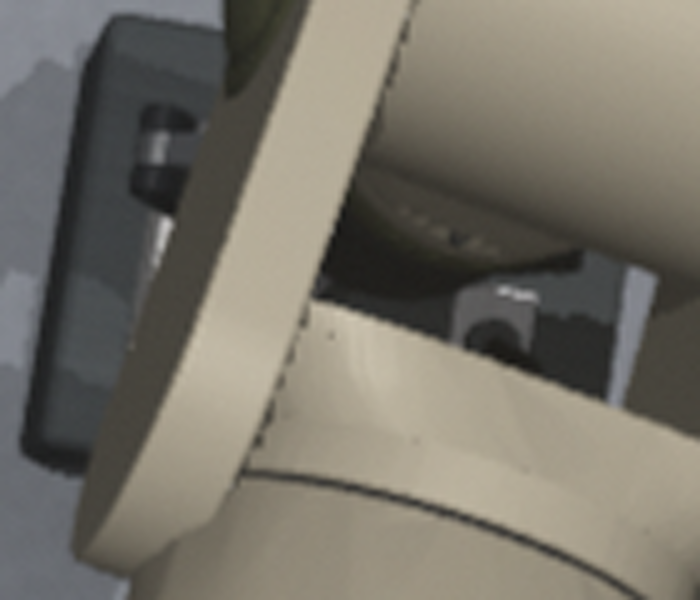

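Call:
{"name": "apply_moves", "arguments": {
  "increments": [
    [6,[1.4,-0.9,10],[0,0,0.002]],
    [6,[1.4,-0.9,25],[0,0,0.002]],
    [6,[1.4,-0.9,38],[0,0,0.002]],
    [6,[1.4,-0.9,48],[0,0,0.002]],
    [6,[1.4,-0.9,53],[0,0,0.002]],
    [6,[1.4,-0.9,55],[0,0,0.002]],
    [6,[1.4,-0.9,55],[0,0,0.002]],
    [6,[1.4,-0.9,55],[0,0,0.002]]
  ]
}}

```text
time_s: 6.68
tcp_pos: [0.5866, -0.0997, 0.1444]
ee_rot: [-2.018, 2.408, 0.002]
ft_force: [-2.1, 3.0, -4.3]
grip_width: 0.12
```

Run:
```python
from h import *
st()
print(plan(.5864,-.0987,.137,80))
im=ctrl.capture("scene");crop(im,200,180,320,320,4,"pics/f3.png")
```

```text
t 6.68 tcp [586.6 -99.7 144.4] yaw -100.08 tilt [-0.0007  0.001 ] F [-2.1  3.  -4.3] T [ 0.87  0.23 -0.03] g 10.2 q [-0.37  0.53  1.31  0.    1.31  1.38]
(array([-1. ,  0.4,  7.4]), array([ 0.0008,  0.0009, -0.0014]))
```

View pics/f3.png

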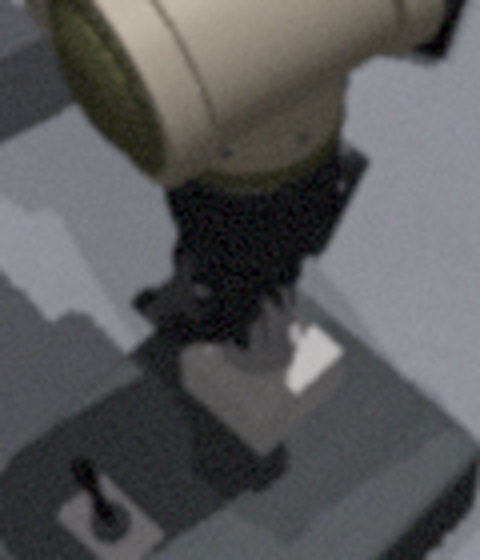

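Run:
```python
from h import *
print(plan(.5862,-.0982,.1444,80))
```

```text
(array([-1.5,  0.7,  0.1]), array([ 0.0006,  0.0008, -0.0014]))
```

Call:
{"name": "apply_moves", "arguments": {
  "increments": [
    [6,[-1.4,0.6,0],[0,0,0]],
    [6,[-1.4,0.6,0],[0,0,0]],
    [6,[-1.4,0.6,0],[0,0,0]]
  ]
}}

```text
time_s: 6.98
tcp_pos: [0.5867, -0.0992, 0.1448]
ee_rot: [-2.017, 2.408, -0.002]
ft_force: [-0.5, 2.0, -2.3]
grip_width: 0.118
```

Run:
```python
from h import *
st()
ctrl.capture("scene");st();ctrl.capture("scene");st()
```

```text
t 6.98 tcp [586.7 -99.2 144.8] yaw -100.09 tilt [ 0.0012 -0.001 ] F [-0.5  2.  -2.3] T [ 0.2   0.05 -0.06] g 10.1 q [-0.37  0.53  1.31 -0.    1.3   1.38]
t 7.03 tcp [586.7 -99.2 144.8] yaw -100.1 tilt [ 0.0011 -0.0009] F [ 0.4  0.5 -1.9] T [0.17 0.01 0.03] g 9.9 q [-0.37  0.53  1.31 -0.    1.3   1.38]
t 7.08 tcp [586.7 -99.2 144.7] yaw -100.1 tilt [ 0.0009 -0.0007] F [-0.3  0.1 -1.6] T [ 0.09 -0.01 -0.02] g 10.0 q [-0.37  0.53  1.31 -0.    1.3   1.38]
```

Call:
{"name": "apply_moves", "arguments": {
  "increments": [
    [6,[-0.3,0,1.5],[0,0,0]],
    [6,[-0.3,0,3],[0,0,0]],
    [6,[-0.3,0,4.5],[0,0,0]],
    [6,[-0.3,0,6],[0,0,0]],
    [6,[-0.3,0,6],[0,0,0]],
    [6,[-0.3,0,6],[0,0,0]]
  ]
}}

```text
time_s: 7.58
tcp_pos: [0.5864, -0.0985, 0.1381]
ee_rot: [2.017, -2.408, -0.001]
ft_force: [-1.2, 0.8, -3.0]
grip_width: 0.113
```

Run:
```python
from h import *
for i in range(3):
  st();ctrl.capture("scene")
st()
```

```text
t 7.58 tcp [586.4 -98.5 138.1] yaw -100.09 tilt [-0.0004  0.0002] F [-1.2  0.8 -3. ] T [ 0.12 -0.01 -0.04] g 9.6 q [-0.37  0.54  1.32 -0.    1.29  1.38]
t 7.63 tcp [586.5 -98.5 138.2] yaw -100.1 tilt [-0.0002  0.0001] F [ 0.7  0.5 -3.4] T [ 0.15  0.07 -0.02] g 10.5 q [-0.37  0.54  1.31  0.    1.29  1.38]
t 7.68 tcp [586.5 -98.5 138.3] yaw -100.09 tilt [-0.0002  0.0001] F [-0.2  0.9 -2.4] T [0.19 0.03 0.05] g 10.1 q [-0.37  0.54  1.31  0.    1.29  1.38]
t 7.73 tcp [586.5 -98.5 138.3] yaw -100.09 tilt [-0.0001  0.    ] F [-0.4  0.8 -3. ] T [ 0.19  0.05 -0.02] g 10.2 q [-0.37  0.54  1.31 -0.    1.29  1.38]
```

Call:
{"name": "apply_moves", "arguments": {
  "increments": [
    [6,[-0.3,0,1],[0,0,0]],
    [6,[-0.3,0,2],[0,0,0]],
    [6,[-0.3,0,3],[0,0,0]],
    [6,[-0.3,0,3],[0,0,0]],
    [6,[-0.3,0,3],[0,0,0]]
  ]
}}

```text
time_s: 8.15
tcp_pos: [0.5864, -0.0982, 0.1352]
ee_rot: [2.017, -2.408, -0.001]
ft_force: [0.5, 0.5, -2.3]
grip_width: 0.117
```

Run:
```python
from h import *
for i in range(2):
  st();ctrl.capture("scene")
st()
```

```text
t 8.15 tcp [586.4 -98.2 135.2] yaw -100.09 tilt [-0.0003  0.0001] F [ 0.5  0.5 -2.3] T [0.16 0.16 0.01] g 10.0 q [-0.36  0.54  1.32  0.    1.28  1.38]
t 8.2 tcp [586.4 -98.2 135.2] yaw -100.09 tilt [-0.0003  0.0002] F [-0.5  0.2 -2.7] T [ 0.17  0.12 -0.05] g 10.0 q [-0.36  0.54  1.32  0.    1.28  1.38]
t 8.25 tcp [586.4 -98.2 135.2] yaw -100.1 tilt [-0.0003  0.0001] F [-0.8  0.2 -3.5] T [ 0.19  0.15 -0.02] g 10.2 q [-0.36  0.54  1.32  0.    1.28  1.38]
```

Call:
{"name": "apply_moves", "arguments": {
  "increments": [
    [6,[-0.2,0.2,0.7],[0,0,0]],
    [6,[-0.2,0.2,1.4],[0,0,0]],
    [6,[-0.2,0.2,2],[0,0,0]],
    [6,[-0.2,0.2,2],[0,0,0]],
    [6,[-0.2,0.2,2],[0,0,0]]
  ]
}}

```text
time_s: 8.67
tcp_pos: [0.5864, -0.0981, 0.1334]
ee_rot: [-2.017, 2.408, -0.0]
ft_force: [-1.7, 0.7, -0.9]
grip_width: 0.117
```

Run:
```python
from h import *
for i in range(2):
  st();ctrl.capture("scene")
st()
```

```text
t 8.67 tcp [586.4 -98.1 133.4] yaw -100.1 tilt [ 0.0002 -0.0001] F [-1.7  0.7 -0.9] T [0.08 0.26 0.03] g 10.0 q [-0.36  0.54  1.32 -0.    1.28  1.38]
t 8.72 tcp [586.4 -98.  133.4] yaw -100.09 tilt [ 0.0001 -0.0001] F [-0.5 -0.3 -0.8] T [ 0.08  0.26 -0.01] g 10.3 q [-0.36  0.54  1.32 -0.    1.28  1.38]
t 8.77 tcp [586.4 -98.1 133.4] yaw -100.1 tilt [ 0.0001 -0.0001] F [-1.7 -0.2 -0.7] T [ 0.03  0.26 -0.  ] g 10.1 q [-0.36  0.54  1.32 -0.    1.28  1.38]
```

Call:
{"name": "apply_moves", "arguments": {
  "increments": [
    [6,[0,0.5,0.5],[0,0,0]],
    [6,[0,0.5,1],[0,0,0]],
    [6,[0,0.5,1.5],[0,0,0]],
    [6,[0,0.5,1.5],[0,0,0]],
    [6,[0,0.5,1.5],[0,0,0]]
  ]
}}

```text
time_s: 9.18
tcp_pos: [0.5862, -0.098, 0.1322]
ee_rot: [-2.017, 2.408, -0.002]
ft_force: [0.8, 0.8, 2.1]
grip_width: 0.118
```

Run:
```python
from h import *
for i in range(2):
  st();ctrl.capture("scene")
st()
```

```text
t 9.18 tcp [586.2 -98.  132.2] yaw -100.1 tilt [ 0.0012 -0.0003] F [0.8 0.8 2.1] T [-0.03 -0.12 -0.01] g 10.0 q [-0.36  0.54  1.33  0.    1.27  1.38]
t 9.23 tcp [586.2 -98.1 132.1] yaw -100.1 tilt [ 0.001  -0.0003] F [ 1.2 -0.2  2.6] T [-0.03 -0.24 -0.01] g 10.2 q [-0.36  0.54  1.33  0.    1.27  1.38]
t 9.28 tcp [586.2 -98.  132.1] yaw -100.1 tilt [ 0.0011 -0.0003] F [0.2 0.  3.7] T [-0.06 -0.23  0.01] g 10.4 q [-0.36  0.54  1.33  0.    1.27  1.38]
```

Call:
{"name": "apply_moves", "arguments": {
  "increments": [
    [6,[0,-0.2,0.7],[0,0,0]],
    [6,[0,-0.2,1.4],[0,0,0]],
    [6,[0,-0.2,1.8],[0,0,0]],
    [6,[0,-0.2,1.8],[0,0,0]],
    [6,[0,-0.2,1.8],[0,0,0]]
  ]
}}

```text
time_s: 9.7
tcp_pos: [0.5863, -0.098, 0.1306]
ee_rot: [-2.017, 2.408, -0.001]
ft_force: [-0.0, 0.8, 6.3]
grip_width: 0.116
```

Run:
```python
from h import *
for i in range(2):
  st();ctrl.capture("scene")
st()
```

```text
t 9.7 tcp [586.3 -98.  130.6] yaw -100.09 tilt [ 0.0009 -0.0003] F [-0.   0.8  6.3] T [0.06 0.03 0.04] g 9.9 q [-0.36  0.54  1.33  0.    1.27  1.38]
t 9.75 tcp [586.3 -98.  130.6] yaw -100.09 tilt [ 0.0009 -0.0004] F [-1.3  1.2  6.7] T [0.01 0.04 0.04] g 10.2 q [-0.36  0.54  1.33 -0.    1.27  1.38]
t 9.8 tcp [586.3 -98.  130.6] yaw -100.09 tilt [ 0.0009 -0.0004] F [-0.  -0.1  7.1] T [ 0.04  0.01 -0.02] g 10.0 q [-0.36  0.54  1.33 -0.    1.27  1.38]
```

Call:
{"name": "apply_moves", "arguments": {
  "increments": [
    [6,[0,0,0.8],[0,0,0]],
    [6,[0,0,1.6],[0,0,0]],
    [6,[0,0,2.3],[0,0,0]],
    [6,[0,0,2.3],[0,0,0]]
  ]
}}

```text
time_s: 10.13
tcp_pos: [0.5864, -0.098, 0.1289]
ee_rot: [-2.017, 2.408, -0.002]
ft_force: [-1.6, 1.0, 12.0]
grip_width: 0.116
```

Run:
```python
from h import *
for i in range(2):
  st();ctrl.capture("scene")
st()
```

```text
t 10.13 tcp [586.4 -98.  128.9] yaw -100.09 tilt [ 0.0015 -0.0007] F [-1.6  1.  12. ] T [0.2  0.34 0.02] g 9.9 q [-0.36  0.54  1.33 -0.    1.27  1.38]
t 10.18 tcp [586.4 -98.  128.9] yaw -100.09 tilt [ 0.0015 -0.0007] F [-1.3  0.2 11.9] T [0.2  0.37 0.  ] g 10.0 q [-0.36  0.54  1.33 -0.    1.27  1.38]
t 10.23 tcp [586.4 -98.1 128.9] yaw -100.09 tilt [ 0.0015 -0.0007] F [-3.1  0.2 11. ] T [0.22 0.33 0.02] g 10.3 q [-0.36  0.54  1.33 -0.    1.27  1.38]
```

Call:
{"name": "apply_moves", "arguments": {
  "increments": [
    [6,[0,0.2,0.5],[0,0,0.06]],
    [6,[0,0.2,0.6],[0,0,0.12]],
    [6,[0,0.2,0.7],[0,0,0.18]],
    [6,[0,0.2,0.8],[0,0,0.24]],
    [6,[0,0.2,0.8],[0,0,0.24]]
  ]
}}

```text
time_s: 10.65
tcp_pos: [0.5863, -0.0979, 0.1281]
ee_rot: [-1.71, 2.634, -0.002]
ft_force: [-0.7, 1.8, 9.3]
grip_width: 0.119
```

```bash
cat > m.py <<'E'
from h import *
st();r=[]
for i in range(3):
  s=ctrl.get_state();r.append(np.r_[s["ft_force"],s["torque"],s["tcp_pos"]*1000]);
  if i<2: ctrl.capture("scene")
r=np.mean(r,0);q=ctrl.get_state();R=Ro.from_rotvec(q["ee_rot"]).as_matrix()
P=r[2]+2;T=r[3:6];f=np.array([-T[1]/.29,T[0]/.29,0])
print("P %.1f sink %.1f z_eq %.1f  side(xy)"%(P,P/5,r[8]+P/5),np.round(f[:2],2),"side tool",np.round((R.T@f)[:2],2),"Fraw",np.round(r[:3],1),"Tz %.2f"%T[2])
E
python3 m.py
```

```text
t 10.65 tcp [586.3 -97.9 128.1] yaw -114.02 tilt [ 0.002  -0.0006] F [-0.7  1.8  9.3] T [ 0.16  0.13 -0.12] g 10.1 q [-0.36  0.55  1.33  0.    1.26  1.63]
P 11.8 sink 2.4 z_eq 130.4  side(xy) [-0.43  0.68] side tool [-0.45  0.67] Fraw [-0.9  1.3  9.8] Tz -0.12
```

Call:
{"name": "apply_moves", "arguments": {
  "increments": [
    [6,[-0.1,0.1,0.6],[0,0,0.06]],
    [6,[-0.1,0.1,0.9],[0,0,0.12]],
    [6,[-0.1,0.1,1.1],[0,0,0.18]],
    [6,[-0.1,0.1,1.3],[0,0,0.24]],
    [6,[-0.1,0.1,1.5],[0,0,0.3]]
  ]
}}

```text
time_s: 11.17
tcp_pos: [0.5864, -0.0978, 0.1269]
ee_rot: [-1.298, 2.859, -0.003]
ft_force: [-1.5, 1.7, 12.0]
grip_width: 0.121
```

```bash
python3 m.py
```

```text
t 11.17 tcp [586.4 -97.8 126.9] yaw -131.18 tilt [ 0.0025 -0.0008] F [-1.5  1.7 12. ] T [0.26 0.19 0.17] g 10.4 q [-0.36  0.55  1.33  0.    1.26  1.93]
P 14.0 sink 2.8 z_eq 129.7  side(xy) [-0.64  0.9 ] side tool [-0.25  1.07] Fraw [-1.6  1.5 12. ] Tz -0.01
```

Call:
{"name": "apply_moves", "arguments": {
  "increments": [
    [6,[-0.1,0.2,0.4],[0,0,0.06]],
    [6,[-0.1,0.3,0.7],[0,0,0.12]],
    [6,[-0.1,0.3,0.9],[0,0,0.18]],
    [6,[-0.1,0.3,1.1],[0,0,0.24]],
    [6,[-0.1,0.3,1.2],[0,0,0.3]]
  ]
}}

```text
time_s: 11.68
tcp_pos: [0.5865, -0.0977, 0.126]
ee_rot: [-0.856, 3.02, -0.003]
ft_force: [-1.9, -0.1, 13.5]
grip_width: 0.121
```

```bash
python3 m.py
```

```text
t 11.68 tcp [586.5 -97.7 126. ] yaw -148.36 tilt [ 0.0034 -0.0013] F [-1.9 -0.1 13.5] T [0.19 0.14 0.24] g 10.3 q [-0.36  0.55  1.33  0.    1.26  2.23]
P 15.8 sink 3.2 z_eq 129.2  side(xy) [-0.56  0.63] side tool [0.14 0.83] Fraw [-1.5  0.5 13.8] Tz -0.01
```

Call:
{"name": "apply_moves", "arguments": {
  "increments": [
    [6,[0,0.2,0.1],[0,0,-0.1]],
    [6,[0,0.2,0.2],[0,0,-0.2]],
    [6,[0,0.2,0.4],[0,0,-0.3]],
    [6,[0,0.2,0.6],[0,0,-0.4]],
    [6,[0,0.2,0.7],[0,0,-0.4]]
  ]
}}

```text
time_s: 12.2
tcp_pos: [0.5864, -0.0978, 0.1254]
ee_rot: [-1.45, 2.785, -0.005]
ft_force: [-0.7, 0.1, 13.6]
grip_width: 0.119
```

```bash
python3 m.py
```

```text
t 12.2 tcp [586.4 -97.8 125.4] yaw -124.99 tilt [ 0.0033 -0.0017] F [-0.7  0.1 13.6] T [0.   0.26 0.3 ] g 10.1 q [-0.36  0.55  1.34 -0.    1.25  1.82]
P 15.5 sink 3.1 z_eq 128.5  side(xy) [-0.76 -0.03] side tool [0.46 0.61] Fraw [-1.  -0.  13.5] Tz 0.29
```

Call:
{"name": "apply_moves", "arguments": {
  "increments": [
    [6,[0.1,0.1,0.3],[0,0,-0.1]],
    [6,[0.1,0.1,0.5],[0,0,-0.2]],
    [6,[0.1,0.1,0.7],[0,0,-0.3]],
    [6,[0.1,0.1,0.9],[0,0,-0.4]],
    [6,[0.1,0.1,0.9],[0,0,-0.4]]
  ]
}}

```text
time_s: 12.72
tcp_pos: [0.5863, -0.098, 0.1251]
ee_rot: [-1.974, 2.441, -0.006]
ft_force: [-1.5, -1.1, 17.1]
grip_width: 0.116
```

```bash
python3 m.py
```

```text
t 12.72 tcp [586.3 -98.  125.1] yaw -102.07 tilt [ 0.004  -0.0021] F [-1.5 -1.1 17.1] T [-0.03  0.47  0.31] g 9.9 q [-0.36  0.55  1.34 -0.    1.25  1.42]
P 19.3 sink 3.9 z_eq 128.9  side(xy) [-1.55 -0.11] side tool [0.44 1.49] Fraw [-1.9 -0.4 17.3] Tz 0.29
```

Call:
{"name": "apply_moves", "arguments": {
  "increments": [
    [6,[0,0.2,-0.6],[0,0,0]],
    [6,[0,0.3,-0.6],[0,0,0]]
  ]
}}

```text
time_s: 12.98
tcp_pos: [0.5862, -0.0979, 0.1252]
ee_rot: [-1.968, 2.446, -0.007]
ft_force: [0.4, 0.0, 12.4]
grip_width: 0.122
```

```bash
python3 m.py
python3 - <<'E'
from h import *
im=ctrl.capture("scene");crop(im,225,225,305,305,8,"pics/g1.png")
E
```

```text
t 12.98 tcp [586.2 -97.9 125.2] yaw -102.36 tilt [ 0.0042 -0.0022] F [ 0.4  0.  12.4] T [-0.15 -0.12  0.23] g 10.4 q [-0.36  0.55  1.34 -0.    1.25  1.42]
P 14.8 sink 3.0 z_eq 128.1  side(xy) [ 0.19 -0.52] side tool [ 0.47 -0.3 ] Fraw [ 0.2 -0.9 12.8] Tz 0.27
```

View pics/g1.png

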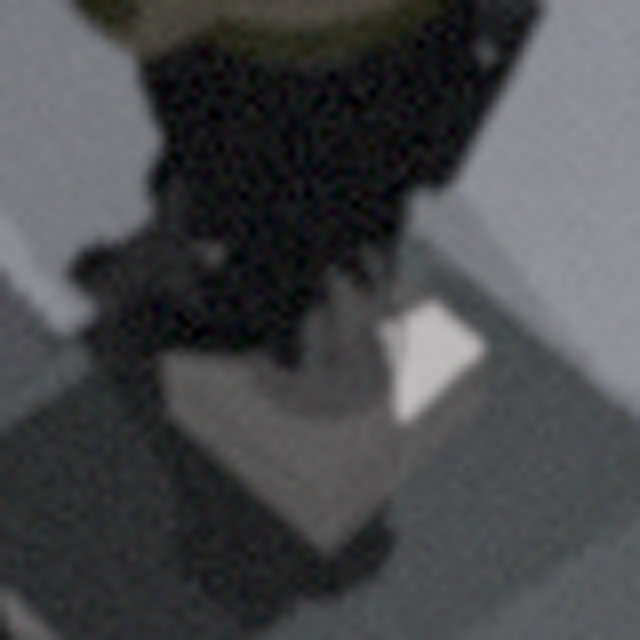

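Call:
{"name": "apply_moves", "arguments": {
  "increments": [
    [6,[0.1,-0.1,0.1],[0,0,-0.1]],
    [6,[0.1,-0.1,0.2],[0,0,-0.2]],
    [6,[0.1,-0.1,0.3],[0,0,-0.3]],
    [6,[0.1,-0.1,0.4],[0,0,-0.4]],
    [6,[0.1,-0.1,0.4],[0,0,-0.4]]
  ]
}}

```text
time_s: 13.55
tcp_pos: [0.5862, -0.0981, 0.1251]
ee_rot: [-2.421, 2.001, -0.007]
ft_force: [-1.3, -0.1, 15.7]
grip_width: 0.122
```

```bash
python3 m.py
```

```text
t 13.55 tcp [586.2 -98.1 125.1] yaw -79.14 tilt [ 0.0042 -0.0023] F [-1.3 -0.1 15.7] T [-0.06  0.25  0.4 ] g 10.4 q [-0.36  0.55  1.34 -0.    1.25  1.02]
P 18.1 sink 3.6 z_eq 128.7  side(xy) [-0.77 -0.4 ] side tool [0.25 0.83] Fraw [-1.6 -0.5 16.1] Tz 0.40
```

Call:
{"name": "apply_moves", "arguments": {
  "increments": [
    [6,[0,0.1,-0.1],[0,0,0.09]],
    [6,[0,0.1,-0.1],[0,0,0.18]],
    [6,[0,0.1,-0.1],[0,0,0.27]],
    [6,[0,0.1,-0.1],[0,0,0.36]],
    [6,[0,0.1,-0.1],[0,0,0.36]]
  ]
}}

```text
time_s: 14.07
tcp_pos: [0.5862, -0.098, 0.1251]
ee_rot: [-2.01, 2.412, -0.007]
ft_force: [-0.8, -0.4, 14.7]
grip_width: 0.119
```

```bash
python3 m.py
```

```text
t 14.07 tcp [586.2 -98.  125.1] yaw -100.38 tilt [ 0.0044 -0.0019] F [-0.8 -0.4 14.7] T [-0.02  0.06 -0.33] g 10.2 q [-0.36  0.55  1.34 -0.    1.25  1.39]
P 16.7 sink 3.3 z_eq 128.4  side(xy) [-0.24 -0.12] side tool [0.16 0.22] Fraw [-0.5  0.  14.7] Tz -0.35
```

Call:
{"name": "apply_moves", "arguments": {
  "increments": [
    [6,[0,0,0],[0,0,0.1]],
    [6,[0,0,0],[0,0,0.2]],
    [6,[0,0,0],[0,0,0.3]],
    [6,[0,0,0],[0,0,0.4]],
    [6,[0,0,0],[0,0,0.4]]
  ]
}}

```text
time_s: 14.58
tcp_pos: [0.5863, -0.0978, 0.1251]
ee_rot: [-1.49, 2.762, -0.006]
ft_force: [0.1, 0.5, 15.4]
grip_width: 0.116
```

```bash
python3 m.py
```

```text
t 14.58 tcp [586.3 -97.8 125.1] yaw -123.33 tilt [ 0.0046 -0.0016] F [ 0.1  0.5 15.4] T [ 0.14  0.01 -0.36] g 9.9 q [-0.36  0.55  1.34  0.    1.25  1.79]
P 16.9 sink 3.4 z_eq 128.5  side(xy) [-0.04  0.45] side tool [-0.35  0.28] Fraw [-0.   0.6 14.9] Tz -0.34
```

Call:
{"name": "apply_moves", "arguments": {
  "increments": [
    [6,[0,0,0],[0,0,-0.1]],
    [6,[0,0,0],[0,0,-0.2]],
    [6,[0,0,0],[0,0,-0.3]],
    [6,[0,0,0],[0,0,-0.4]],
    [6,[0,0,0],[0,0,-0.4]]
  ]
}}

```text
time_s: 15.1
tcp_pos: [0.5862, -0.098, 0.1251]
ee_rot: [-2.023, 2.401, -0.007]
ft_force: [0.2, -0.1, 14.7]
grip_width: 0.122
```

```bash
python3 m.py
```

```text
t 15.1 tcp [586.2 -98.  125.1] yaw -99.78 tilt [ 0.0044 -0.0019] F [ 0.2 -0.1 14.7] T [0.03 0.06 0.35] g 10.4 q [-0.36  0.55  1.34 -0.    1.25  1.38]
P 17.1 sink 3.4 z_eq 128.5  side(xy) [-0.17  0.1 ] side tool [-0.07  0.18] Fraw [-0.4  0.1 15.1] Tz 0.31
```

Call:
{"name": "apply_moves", "arguments": {
  "increments": [
    [6,[0,0,-1],[0,0,0]],
    [6,[0,0,-1],[0,0,0]],
    [6,[0,0,-1],[0,0,0]]
  ]
}}

```text
time_s: 15.45
tcp_pos: [0.5862, -0.098, 0.1253]
ee_rot: [-2.017, 2.406, -0.006]
ft_force: [0.6, -1.0, 8.8]
grip_width: 0.12
```

```bash
python3 m.py
```

```text
t 15.45 tcp [586.2 -98.  125.3] yaw -100.06 tilt [ 0.0037 -0.0018] F [ 0.6 -1.   8.8] T [-0.11 -0.31  0.22] g 10.2 q [-0.36  0.55  1.34 -0.    1.25  1.38]
P 10.5 sink 2.1 z_eq 127.4  side(xy) [ 1.05 -0.45] side tool [ 0.26 -1.11] Fraw [ 1.2 -0.8  8.5] Tz 0.28
```

Call:
{"name": "apply_moves", "arguments": {
  "increments": [
    [6,[0,0,-1],[0,0,0]],
    [6,[0,0,-1],[0,0,0]],
    [6,[0,0,-1],[0,0,0]]
  ]
}}

```text
time_s: 15.8
tcp_pos: [0.5861, -0.0979, 0.1258]
ee_rot: [-2.017, 2.407, -0.005]
ft_force: [2.6, -0.3, 6.7]
grip_width: 0.117
```

```bash
python3 m.py
```

```text
t 15.8 tcp [586.1 -97.9 125.8] yaw -100.07 tilt [ 0.0032 -0.0015] F [ 2.6 -0.3  6.7] T [-0.23 -0.47  0.32] g 10.0 q [-0.36  0.55  1.34 -0.    1.26  1.38]
P 8.4 sink 1.7 z_eq 127.5  side(xy) [ 1.68 -0.73] side tool [ 0.43 -1.78] Fraw [ 2.7 -0.5  6.4] Tz 0.29
```

Call:
{"name": "apply_moves", "arguments": {
  "increments": [
    [6,[0,0,0],[0,0,0]],
    [6,[0,0,0],[0,0,0]],
    [6,[0,0,0],[0,0,0]],
    [6,[0,0,0],[0,0,0]]
  ]
}}

```text
time_s: 16.23
tcp_pos: [0.5861, -0.0979, 0.1258]
ee_rot: [-2.017, 2.407, -0.005]
ft_force: [2.0, -0.8, 6.6]
grip_width: 0.122
```

```bash
python3 m.py
python3 - <<'E'
from h import *
im=ctrl.capture("scene");crop(im,225,225,305,305,8,"pics/g2.png")
E
```

```text
t 16.23 tcp [586.1 -97.9 125.8] yaw -100.06 tilt [ 0.0032 -0.0016] F [ 2.  -0.8  6.6] T [-0.14 -0.52  0.27] g 10.4 q [-0.36  0.55  1.34 -0.    1.26  1.38]
P 8.3 sink 1.7 z_eq 127.5  side(xy) [ 1.68 -0.57] side tool [ 0.27 -1.76] Fraw [ 2.  -1.   6.3] Tz 0.28
```

View pics/g2.png

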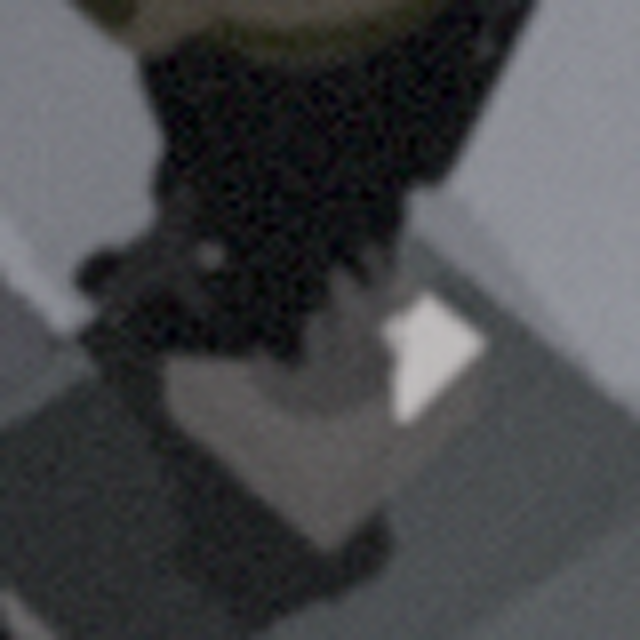

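Call:
{"name": "apply_moves", "arguments": {
  "increments": [
    [6,[0.1,-0.3,-1],[0,0,0]],
    [6,[0.1,-0.4,-1.8],[0,0,0]],
    [6,[0.1,-0.4,-1.8],[0,0,0]],
    [6,[0.1,-0.4,-1.8],[0,0,0]]
  ]
}}

```text
time_s: 16.72
tcp_pos: [0.5861, -0.0979, 0.1268]
ee_rot: [-2.017, 2.408, -0.002]
ft_force: [4.3, -1.0, 2.1]
grip_width: 0.118
```

```bash
python3 m.py
```

```text
t 16.72 tcp [586.1 -97.9 126.8] yaw -100.09 tilt [ 0.0016 -0.0007] F [ 4.3 -1.   2.1] T [-0.36 -0.97  0.38] g 10.1 q [-0.36  0.55  1.33 -0.    1.26  1.38]
P 3.9 sink 0.8 z_eq 127.6  side(xy) [ 3.19 -1.24] side tool [ 0.66 -3.36] Fraw [ 4.7 -1.8  1.9] Tz 0.37
```

Call:
{"name": "apply_moves", "arguments": {
  "increments": [
    [20,[0,0,0],[0,0,0]],
    [40,[0,0,0],[0,0,0]],
    [40,[0,0,0],[0,0,0]],
    [40,[0,0,0],[0,0,0]],
    [40,[0,0,0],[0,0,0]]
  ]
}}

```text
time_s: 17.23
tcp_pos: [0.5852, -0.0975, 0.1265]
ee_rot: [2.017, -2.408, -0.001]
ft_force: [-0.4, -1.1, 0.7]
grip_width: 0.469
```

```bash
python3 m.py
```

```text
t 17.23 tcp [585.2 -97.5 126.5] yaw -100.1 tilt [-0.001   0.0004] F [-0.4 -1.1  0.7] T [-0.05 -0.04 -0.03] g 40.1 q [-0.36  0.55  1.33  0.    1.26  1.38]
P 2.4 sink 0.5 z_eq 127.0  side(xy) [ 0.01 -0.07] side tool [ 0.07 -0.02] Fraw [-0.1 -0.3  0.4] Tz -0.00
```

Run:
```python
from h import *
print(plan(.5852,-.0975,.25,80),plan(.30,-.45,.25,80))
```

```text
(array([  -0. ,    0.2, -123.4]), array([ 0.0006,  0.0001, -0.0017])) (array([ 397. ,  219.2, -123.3]), array([ 0.0006,  0.0001, -0.0017]))
```

Call:
{"name": "apply_moves", "arguments": {
  "increments": [
    [40,[0,0,-15],[0,0,0]],
    [40,[0,0,-45],[0,0,0]],
    [40,[0,0,-85],[0,0,0]],
    [40,[20,11,-120],[0,0,0]],
    [40,[55,30,-123],[0,0,0]],
    [40,[95,52,-123],[0,0,0]],
    [40,[130,72,-123],[0,0,0]],
    [40,[165,91,-123],[0,0,0]],
    [40,[200,110,-123],[0,0,0]],
    [40,[235,130,-123],[0,0,0]],
    [40,[270,149,-123],[0,0,0]],
    [40,[290,160,-123],[0,0,0]]
  ]
}}

```text
time_s: 18.33
tcp_pos: [0.3747, -0.3575, 0.2497]
ee_rot: [2.014, -2.41, -0.0]
ft_force: [0.6, 0.2, -0.4]
grip_width: 0.47
```

Run:
```python
from h import *
st()
im=ctrl.capture("scene");cv2.imwrite("pics/s2.png",im[...,::-1]);crop(im,225,225,305,305,8,"pics/g3.png")
im=ctrl.capture("top");cv2.imwrite("pics/t2.png",im[...,::-1]);crop(im,325,130,445,235,6,"pics/g4.png")
```

```text
t 18.33 tcp [ 374.7 -357.5  249.7] yaw -100.24 tilt [-0.0005 -0.0004] F [ 0.6  0.2 -0.4] T [ 0.   -0.01  0.  ] g 40.1 q [-0.99  0.31  1.35 -0.    1.48  0.76]
```

View pics/g3.png

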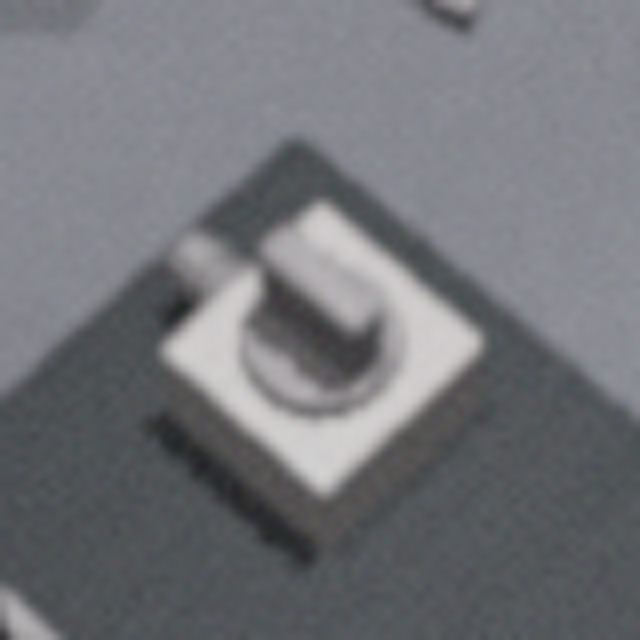

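View pics/g4.png

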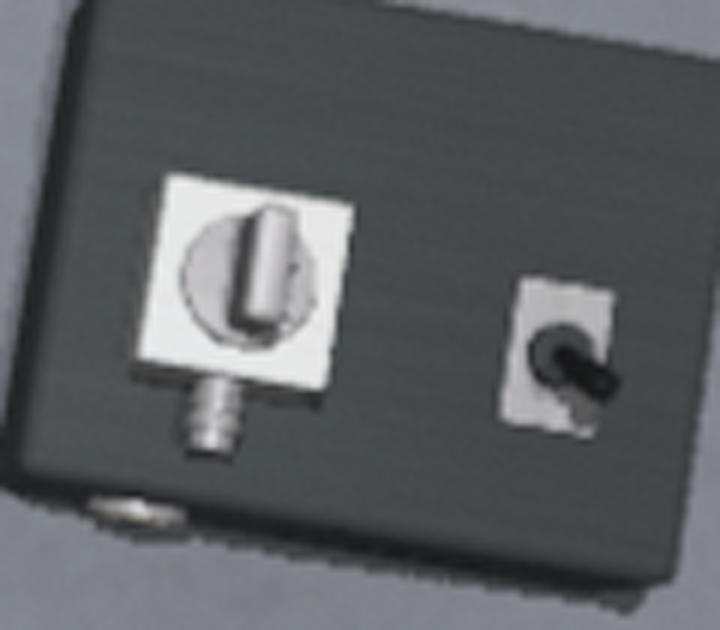

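Run:
```python
from h import *
a=cv2.imread("pics/t2.png");b=cv2.imread("pics/s2.png")
c=np.array([.5864,-.0985]);y=np.radians(-10)
for dz in(0,.002,.004):
  for n in("scene","top"):
    L=lambda z:np.array([pix(n,[c[0]+.02*np.cos(t),c[1]+.02*np.sin(t),z+dz]) for t in np.linspace(0,6.28,180)])
    W=[np.round(pix(n,[c[0]+x*np.cos(y)-v*np.sin(y),c[1]+x*np.sin(y)+v*np.cos(y),.152+dz]),1).tolist() for x,v in((.017,.006),(.017,-.006),(-.017,-.006),(-.017,.006))]
    p,q=L(.116),L(.122);print(dz,n,"bottom ring",np.round([p.min(0),p.max(0)],1).tolist(),"top ring",np.round([q.min(0),q.max(0)],1).tolist(),"wing",W)
# profile through the collar in scene
g=cv2.cvtColor(b,cv2.COLOR_BGR2GRAY);print(g[252:284,263:269]); 
g2=cv2.cvtColor(a,cv2.COLOR_BGR2GRAY);print(g2[158:195,352:382])
cv2.imwrite("pics/g5.png",cv2.resize(b[246:292,242:288],None,fx=13,fy=13,interpolation=cv2.INTER_CUBIC))
```

```text
0 scene bottom ring [[254.5, 258.4], [274.8, 276.7]] top ring [[254.4, 257.0], [274.8, 275.3]] wing [[272.8, 262.3], [268.4, 266.4], [255.8, 255.3], [260.2, 251.4]]
0 top bottom ring [[354.2, 165.4], [376.5, 187.5]] top ring [[354.8, 164.8], [377.3, 187.0]] wing [[367.9, 162.8], [374.8, 164.0], [371.7, 183.4], [364.7, 182.2]]
0.002 scene bottom ring [[254.5, 258.0], [274.8, 276.2]] top ring [[254.3, 256.5], [274.8, 274.9]] wing [[272.8, 261.8], [268.4, 265.9], [255.7, 254.8], [260.2, 250.9]]
0.002 top bottom ring [[354.4, 165.2], [376.7, 187.3]] top ring [[355.0, 164.6], [377.5, 186.9]] wing [[368.2, 162.6], [375.1, 163.8], [371.9, 183.2], [365.0, 182.0]]
0.004 scene bottom ring [[254.4, 257.5], [274.8, 275.8]] top ring [[254.3, 256.0], [274.8, 274.4]] wing [[272.8, 261.3], [268.4, 265.4], [255.7, 254.3], [260.1, 250.4]]
0.004 top bottom ring [[354.6, 165.0], [377.0, 187.2]] top ring [[355.2, 164.4], [377.8, 186.7]] wing [[368.4, 162.3], [375.4, 163.6], [372.2, 183.1], [365.2, 181.8]]
[[182 197 200 194 171 130]
 [194 201 206 203 195 173]
 [191 200 205 204 202 194]
 [183 192 199 201 2
[... 256 characters left out ...]
  62  69  89 117 144]
 [ 69  58  63  65  83 103]
 [ 73  68  65  61  65  77]
 [ 83  72  64  68  64  64]
 [ 96  82  76  69  65  67]
 [ 95  92  84  79  66  67]
 [104  94  94  87  80  70]
 [136 115  97  87  91  90]
 [167 149 117 109 111 120]
 [170 158 145 143 138 138]
 [139 141 137 135 125 128]
 [120 115 121 122 123 146]
 [166 155 169 176 177 185]
 [196 192 198 203 202 206]
 [205 203 205 207 206 208]
 [206 206 207 207 206 206]
 [207 205 206 206 207 205]
 [207 207 205 205 206 196]
 [204 206 208 205 197 175]]
[[ 87  99  97 ...  77  77  76]
 [117 170 183 ...  76  75  75]
 [141 214 231 ...  74  72  74]
 ...
 [ 68  69  70 ... 160  76  75]
 [ 57  60  62 ... 144  76  75]
 [ 62  63  61 ...  98  74  74]]
```

View pics/g5.png

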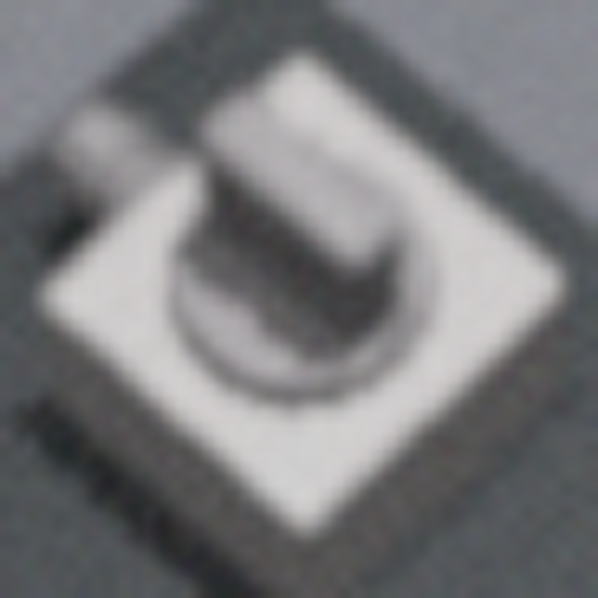

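Run:
```python
from h import *
print(plan(.5864,-.0983,.25,80),plan(.5864,-.0983,.165,80))
```

```text
(array([-293.1, -161.3,   -0.6]), array([ 0.0006, -0.0003, -0.0063])) (array([-293.1, -161.4,   84.4]), array([ 0.0006, -0.0003, -0.0063]))
```

Call:
{"name": "apply_moves", "arguments": {
  "increments": [
    [0,[-30,-16,0],[0,0,0]],
    [0,[-65,-36,0],[0,0,0]],
    [0,[-100,-55,0],[0,0,0]],
    [0,[-135,-74,0],[0,0,0]],
    [0,[-170,-94,0],[0,0,0]],
    [0,[-205,-113,0],[0,0,0]],
    [0,[-240,-132,0],[0,0,0]],
    [0,[-270,-149,0],[0,0,0]],
    [0,[-288,-158,20],[0,0,0]],
    [0,[-292.5,-161,50],[0,0,0]],
    [0,[-292.5,-161,75],[0,0,0]],
    [0,[-292.5,-161,85],[0,0,0]]
  ],
  "squeeze": 30
}}

```text
time_s: 19.43
tcp_pos: [0.5858, -0.0933, 0.1612]
ee_rot: [2.018, -2.404, -0.008]
ft_force: [-0.1, -0.2, -1.1]
grip_width: 0.001
```

Call:
{"name": "apply_moves", "arguments": {
  "increments": [
    [0,[0,0,1],[0,0,0]],
    [0,[0,0,3],[0,0,0]],
    [0,[0,0,5],[0,0,0]],
    [0,[0,0,6],[0,0,0]],
    [0,[0,0,6],[0,0,0]]
  ]
}}

```text
time_s: 19.85
tcp_pos: [0.5871, -0.0956, 0.1596]
ee_rot: [-2.016, 2.408, -0.002]
ft_force: [0.5, -0.3, -0.2]
grip_width: -0.002
```

```bash
python3 m.py
```

```text
t 19.85 tcp [587.1 -95.6 159.6] yaw -100.12 tilt [ 0.0016 -0.0006] F [ 0.5 -0.3 -0.2] T [ 0.02 -0.01  0.04] g -0.2 q [-0.36  0.52  1.29  0.    1.34  1.39]
P 1.8 sink 0.4 z_eq 159.9  side(xy) [0.02 0.04] side tool [-0.04 -0.01] Fraw [ 0.1  0.  -0.2] Tz 0.02
```

Free at 159.6. Step down gently.

Call:
{"name": "apply_moves", "arguments": {
  "increments": [
    [0,[2,0,2],[0,0,0]],
    [0,[2,0,4],[0,0,0]],
    [0,[2,0,5],[0,0,0]],
    [0,[2,0,5],[0,0,0]]
  ]
}}

```text
time_s: 20.28
tcp_pos: [0.5864, -0.0973, 0.1534]
ee_rot: [2.017, -2.408, -0.001]
ft_force: [-0.0, 0.6, -0.2]
grip_width: -0.002
```

```bash
python3 m.py
```

```text
t 20.28 tcp [586.4 -97.3 153.4] yaw -100.1 tilt [-0.0006  0.0002] F [-0.   0.6 -0.2] T [-0.   -0.03  0.  ] g -0.1 q [-0.36  0.52  1.29  0.    1.33  1.38]
P 2.3 sink 0.5 z_eq 154.0  side(xy) [ 0.03 -0.09] side tool [ 0.09 -0.05] Fraw [0.2 0.3 0.3] Tz 0.01
```

Call:
{"name": "apply_moves", "arguments": {
  "increments": [
    [0,[0,0,1],[0,0,0]],
    [0,[0,0,1],[0,0,0]],
    [0,[0,0,1],[0,0,0]]
  ]
}}

```text
time_s: 20.63
tcp_pos: [0.5866, -0.0973, 0.1527]
ee_rot: [2.017, -2.408, -0.0]
ft_force: [0.1, 0.1, 0.3]
grip_width: 0.002
```

```bash
python3 m.py
```

```text
t 20.63 tcp [586.6 -97.3 152.7] yaw -100.09 tilt [-0.  0.] F [0.1 0.1 0.3] T [-0.01 -0.02 -0.05] g 0.1 q [-0.36  0.52  1.3   0.    1.32  1.38]
P 2.2 sink 0.4 z_eq 153.2  side(xy) [ 0.08 -0.08] side tool [ 0.06 -0.09] Fraw [0.3 0.4 0.2] Tz -0.02
```

Call:
{"name": "apply_moves", "arguments": {
  "increments": [
    [0,[0,0,1],[0,0,0]],
    [0,[0,0,1],[0,0,0]],
    [0,[0,0,1],[0,0,0]]
  ]
}}

```text
time_s: 20.98
tcp_pos: [0.5867, -0.0973, 0.1519]
ee_rot: [-2.017, 2.408, -0.001]
ft_force: [0.6, 0.6, 1.7]
grip_width: 0.003
```

```bash
python3 m.py
```

```text
t 20.98 tcp [586.7 -97.3 151.9] yaw -100.09 tilt [ 0.0004 -0.0001] F [0.6 0.6 1.7] T [ 0.01 -0.02  0.03] g 0.2 q [-0.36  0.52  1.3   0.    1.32  1.38]
P 3.2 sink 0.6 z_eq 152.5  side(xy) [0.19 0.  ] side tool [-0.04 -0.19] Fraw [0.4 0.5 1.2] Tz 0.03
```

Run:
```python
from h import *
print(plan(.6252,-.1665,.17,80),plan(.6252,-.1665,.0825,80))
```

```text
(array([ 61.4, -50.1, -18.1]), array([-0.0003, -0.    , -0.0017])) (array([ 61.4, -50.1,  69.4]), array([-0.0003, -0.    , -0.0017]))
```

Call:
{"name": "apply_moves", "arguments": {
  "increments": [
    [0,[0,0,-10],[0,0,0]],
    [0,[0,0,-20],[0,0,0]],
    [0,[25,-20,-22],[0,0,0]],
    [0,[50,-40,-20],[0,0,0]],
    [0,[61,-50,-10],[0,0,0]],
    [0,[61,-50,15],[0,0,0]],
    [0,[61,-50,40],[0,0,0]],
    [0,[61,-50,58],[0,0,0]],
    [0,[61,-50,66],[0,0,0]],
    [0,[61,-50,68],[0,0,0]],
    [0,[61,-50,68],[0,0,0]],
    [0,[61,-50,68],[0,0,0]]
  ]
}}

```text
time_s: 22.08
tcp_pos: [0.6258, -0.1663, 0.0854]
ee_rot: [-2.017, 2.407, -0.004]
ft_force: [-1.3, -0.3, -0.1]
grip_width: -0.002
```

```bash
python3 m.py
```

```text
t 22.08 tcp [ 625.8 -166.3   85.4] yaw -100.09 tilt [ 0.0023 -0.0011] F [-1.3 -0.3 -0.1] T [0.02 0.06 0.01] g -0.2 q [-0.44  0.67  1.21 -0.    1.25  1.3 ]
P 1.8 sink 0.4 z_eq 85.7  side(xy) [-0.04  0.01] side tool [-0.01  0.04] Fraw [-0.5  0.4 -0.2] Tz 0.02
```

Call:
{"name": "apply_moves", "arguments": {
  "increments": [
    [0,[0,0,2],[0,0,0]],
    [0,[0,0,2],[0,0,0]],
    [0,[0,0,2],[0,0,0]]
  ]
}}

```text
time_s: 22.43
tcp_pos: [0.6251, -0.1661, 0.0819]
ee_rot: [-2.017, 2.408, -0.0]
ft_force: [0.2, 0.5, -0.7]
grip_width: 0.0
```

```bash
python3 m.py
```

```text
t 22.43 tcp [ 625.1 -166.1   81.9] yaw -100.09 tilt [ 0.0002 -0.0001] F [ 0.2  0.5 -0.7] T [ 0.04 -0.02 -0.06] g 0.0 q [-0.44  0.68  1.22 -0.    1.25  1.3 ]
P 1.4 sink 0.3 z_eq 82.2  side(xy) [ 0.07 -0.01] side tool [-0.01 -0.07] Fraw [ 0.1  0.1 -0.6] Tz -0.02
```

Call:
{"name": "apply_moves", "arguments": {
  "increments": [
    [0,[0,0,0.6],[0,0,0]],
    [0,[0,0,1.2],[0,0,0]],
    [0,[0,0,1.8],[0,0,0]],
    [0,[0,0,1.8],[0,0,0]]
  ]
}}

```text
time_s: 22.87
tcp_pos: [0.6251, -0.1661, 0.0801]
ee_rot: [-2.017, 2.408, -0.0]
ft_force: [-0.9, 1.2, 2.3]
grip_width: -0.001
```

```bash
python3 m.py
```

```text
t 22.87 tcp [ 625.1 -166.1   80.1] yaw -100.09 tilt [ 0.0001 -0.    ] F [-0.9  1.2  2.3] T [ 0.08  0.1  -0.01] g -0.0 q [-0.44  0.68  1.22 -0.    1.24  1.3 ]
P 4.3 sink 0.9 z_eq 81.0  side(xy) [-0.45  0.1 ] side tool [-0.02  0.46] Fraw [-0.3  0.9  2.3] Tz -0.02
```

Call:
{"name": "apply_moves", "arguments": {
  "increments": [
    [0,[0,0,0.6],[0,0,0]],
    [0,[0,0,0.6],[0,0,0]],
    [0,[0,0,0.6],[0,0,0]]
  ]
}}

```text
time_s: 23.22
tcp_pos: [0.6251, -0.1661, 0.0801]
ee_rot: [-2.017, 2.408, -0.001]
ft_force: [-1.7, 1.7, 7.5]
grip_width: 0.001
```

```bash
python3 m.py
```

```text
t 23.22 tcp [ 625.1 -166.1   80.1] yaw -100.09 tilt [ 0.0004 -0.0003] F [-1.7  1.7  7.5] T [ 0.15  0.41 -0.03] g 0.1 q [-0.44  0.68  1.22 -0.    1.24  1.3 ]
P 9.1 sink 1.8 z_eq 81.9  side(xy) [-1.38  0.55] side tool [-0.3   1.45] Fraw [-2.3  1.4  7.1] Tz -0.02
```

Call:
{"name": "apply_moves", "arguments": {
  "increments": [
    [0,[0,0,-15],[0,0,0]],
    [0,[0,0,-45],[0,0,0]],
    [0,[0,0,-75],[0,0,0]],
    [0,[0,0,-80],[0,0,0]]
  ]
}}

```text
time_s: 23.65
tcp_pos: [0.6267, -0.1668, 0.1645]
ee_rot: [-2.015, 2.405, -0.012]
ft_force: [0.7, -0.2, 1.4]
grip_width: 0.001
```

Run:
```python
from h import *
st()
O=np.array([568.2,-202.1])/1000
for n in("scene","top"):
  print(n,"tip",pix(n,[.5517,-.1992,.1276]),"pivot",pix(n,[*O,.088]))
print(plan(.519,-.1934,.16,80),plan(.519,-.1934,.117,80))
b=cv2.imread("pics/s2.png");a=cv2.imread("pics/t2.png")
crop(b[...,::-1],200,280,250,335,9,"pics/h1.png");crop(a[...,::-1],400,165,445,215,9,"pics/h2.png")
```

```text
t 23.65 tcp [ 626.7 -166.8  164.5] yaw -100.09 tilt [ 0.0075 -0.0036] F [ 0.7 -0.2  1.4] T [ 0.01 -0.02 -0.  ] g 0.1 q [-0.44  0.6   1.11  0.    1.42  1.3 ]
scene tip [218.63512642 295.40309672] pivot [226.48410228 309.49226024]
top tip [424.09820289 195.19468563] pivot [417.9801062  188.80737178]
(array([ 45.1, 101.5,   3.8]), array([-0.0081, -0.0022, -0.0015])) (array([ 45. , 101.8,  46.8]), array([-0.0081, -0.0022, -0.0015]))
```

View pics/h1.png

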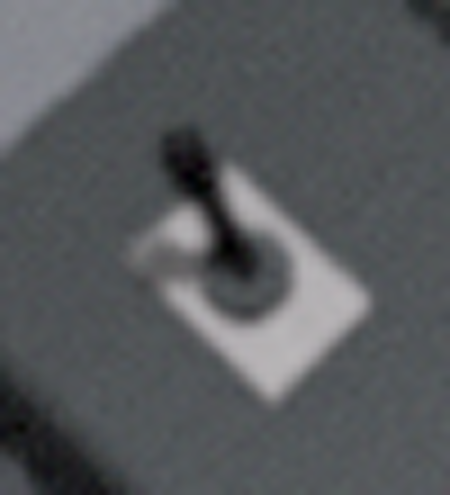

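View pics/h2.png

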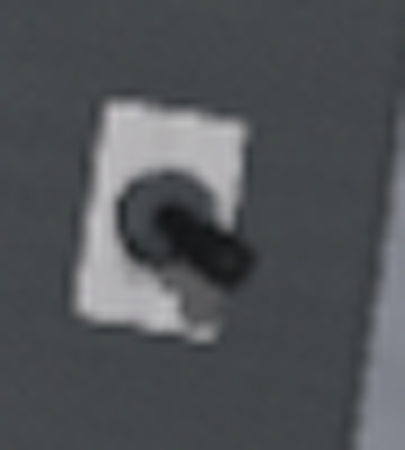

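Run:
```python
from h import *
p,e=tri((219.9,295.8),(425.6,193.8));print(p,e)
print(onz("top",425.6,193.8,.1276),onz("scene",219.9,295.8,.1276))
# pivot disc
print(onz("top",418.2,188.8,.088),onz("scene",226.9,309.5,.088))
```

```text
[ 0.55454255 -0.2000735   0.13105338] 0.0019451730052293334
[ 0.55418472 -0.20190903  0.1276    ] [ 0.55415656 -0.19851301  0.1276    ]
[ 0.5682159 -0.2025095  0.088    ] [ 0.56887439 -0.20166651  0.088     ]
```

Call:
{"name": "apply_moves", "arguments": {
  "increments": [
    [0,[10,25,0],[0,0,0]],
    [0,[25,55,0],[0,0,0]],
    [0,[38,85,0],[0,0,0]],
    [0,[45,100,0],[0,0,0]],
    [0,[45,101,5],[0,0,0]],
    [0,[45,101,25],[0,0,0]],
    [0,[45,101,40],[0,0,0]],
    [0,[45,101,45],[0,0,0]],
    [0,[45,101,45],[0,0,0]]
  ]
}}

```text
time_s: 24.4
tcp_pos: [0.5178, -0.1923, 0.1128]
ee_rot: [2.017, -2.408, -0.004]
ft_force: [-0.6, -0.6, 0.1]
grip_width: -0.003
```

```bash
python3 m.py;python3 - <<'E'
from h import *
print(plan(.5685,-.2021,.117,80))
im=ctrl.capture("scene");crop(im,180,225,300,345,5,"pics/h3.png")
E
```

```text
t 24.4 tcp [ 517.8 -192.3  112.8] yaw -100.08 tilt [-0.0022  0.0015] F [-0.6 -0.6  0.1] T [ 0.05 -0.04 -0.02] g -0.2 q [-0.57  0.5   1.47  0.    1.17  1.18]
P 2.1 sink 0.4 z_eq 114.2  side(xy) [-0.02  0.09] side tool [-0.09  0.04] Fraw [-0.1 -0.1  0.1] Tz 0.01
(array([  0.5, -50.9,  -2.4]), array([-0.0005, -0.0002, -0.0013]))
```

View pics/h3.png

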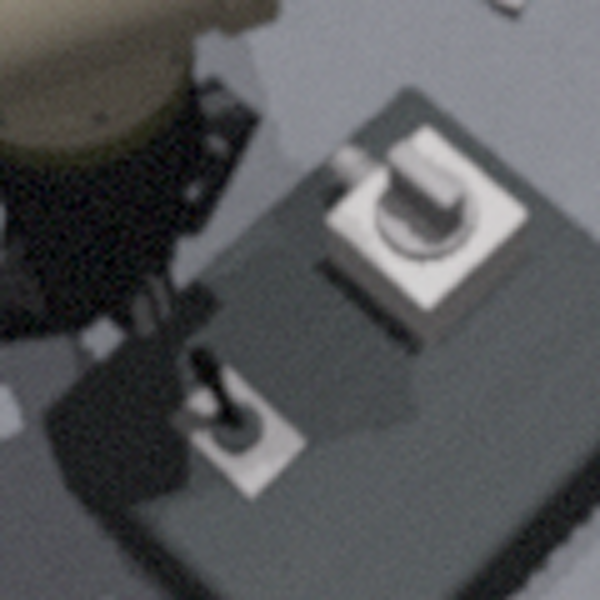

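Call:
{"name": "apply_moves", "arguments": {
  "increments": [
    [0,[0,-8,0],[0,0,0]],
    [0,[0,-16,0],[0,0,0]],
    [0,[0,-22,0],[0,0,0]],
    [0,[0,-28,0],[0,0,0]],
    [0,[0,-34,0],[0,0,0]],
    [0,[0,-39,0],[0,0,0]],
    [0,[0,-42,0],[0,0,0]],
    [0,[0,-42,0],[0,0,0]],
    [0,[0,-42,0],[0,0,0]]
  ]
}}

```text
time_s: 25.3
tcp_pos: [0.5593, -0.2001, 0.1142]
ee_rot: [-2.017, 2.408, -0.0]
ft_force: [-0.3, 0.2, 0.6]
grip_width: 0.001
```

```bash
python3 m.py;python3 - <<'E'
from h import *
im=ctrl.capture("scene");crop(im,180,225,300,345,5,"pics/h4.png")
E
```

```text
t 25.3 tcp [ 559.3 -200.1  114.2] yaw -100.09 tilt [ 0.0004 -0.0001] F [-0.3  0.2  0.6] T [ 0.01 -0.    0.  ] g 0.1 q [-0.54  0.56  1.35  0.    1.23  1.2 ]
P 2.3 sink 0.5 z_eq 114.7  side(xy) [0.01 0.04] side tool [-0.04 -0.01] Fraw [-0.5  0.2  0.3] Tz -0.01
```

View pics/h4.png

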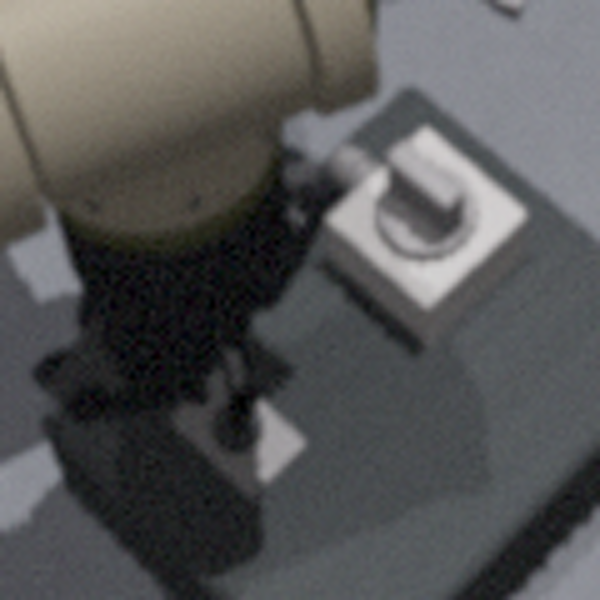

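Call:
{"name": "apply_moves", "arguments": {
  "increments": [
    [0,[0,-2,0],[0,0,0]],
    [0,[0,-4,0],[0,0,0]],
    [0,[0,-6,0],[0,0,0]],
    [0,[0,-6,0],[0,0,0]]
  ]
}}

```text
time_s: 25.78
tcp_pos: [0.5651, -0.2011, 0.1141]
ee_rot: [2.017, -2.408, -0.001]
ft_force: [-1.4, -0.3, -1.7]
grip_width: -0.003
```

```bash
python3 m.py
```

```text
t 25.78 tcp [ 565.1 -201.1  114.1] yaw -100.09 tilt [-0.0006  0.0003] F [-1.4 -0.3 -1.7] T [ 0.07  0.31 -0.02] g -0.3 q [-0.54  0.57  1.33 -0.    1.24  1.21]
P 1.4 sink 0.3 z_eq 114.4  side(xy) [-0.86  0.15] side tool [0.   0.87] Fraw [-1.6  0.2 -0.6] Tz 0.01
```

Call:
{"name": "apply_moves", "arguments": {
  "increments": [
    [0,[0,-2,0],[0,0,0]],
    [0,[0,-4,0],[0,0,0]],
    [0,[0,-4,0],[0,0,0]]
  ]
}}

```text
time_s: 26.13
tcp_pos: [0.5665, -0.2013, 0.1138]
ee_rot: [2.015, -2.405, -0.01]
ft_force: [-14.2, 2.6, 4.2]
grip_width: 0.002
```

```bash
python3 m.py
```

```text
t 26.13 tcp [ 566.5 -201.3  113.8] yaw -100.09 tilt [-0.0073  0.002 ] F [-14.2   2.6   4.2] T [ 0.29  2.34 -0.05] g 0.1 q [-0.54  0.57  1.32 -0.    1.25  1.21]
P 6.1 sink 1.2 z_eq 115.1  side(xy) [-8.02  0.94] side tool [0.48 8.06] Fraw [-13.7   2.2   4.1] Tz -0.05
```

Call:
{"name": "apply_moves", "arguments": {
  "increments": [
    [0,[0,10,0],[0,0,0]],
    [0,[0,25,0],[0,0,0]],
    [0,[0,40,-15],[0,0,0]],
    [0,[0,50,-45],[0,0,0]],
    [0,[0,55,-80],[0,0,0]],
    [0,[30,65,-115],[0,0,0]],
    [0,[60,85,-130],[0,0,0]],
    [0,[95,105,-130],[0,0,0]],
    [0,[125,125,-130],[0,0,0]],
    [0,[155,145,-130],[0,0,0]],
    [0,[175,155,-130],[0,0,0]],
    [0,[180,160,-130],[0,0,0]]
  ]
}}

```text
time_s: 27.23
tcp_pos: [0.3783, -0.3538, 0.2446]
ee_rot: [2.013, -2.411, 0.003]
ft_force: [0.2, -0.1, 0.5]
grip_width: -0.001
```

Run:
```python
from h import *
st()
im=ctrl.capture("scene");cv2.imwrite("pics/s3.png",im[...,::-1]);crop(im,180,225,310,345,5,"pics/i1.png")
im=ctrl.capture("top");cv2.imwrite("pics/t3.png",im[...,::-1]);crop(im,325,130,445,235,6,"pics/i2.png")
y=np.radians(-10)
t=[.5682+.0167*.985,-.2021-.0167*.1736,.1276]
print(pix("scene",t),pix("top",t))
```

```text
t 27.23 tcp [ 378.3 -353.8  244.6] yaw -100.29 tilt [ 0.0007 -0.0018] F [ 0.2 -0.1  0.5] T [ 0.02 -0.01  0.02] g -0.1 q [-0.98  0.31  1.36 -0.    1.46  0.77]
[230.83253988 307.07825574] [426.93068939 176.67606282]
```

View pics/i1.png

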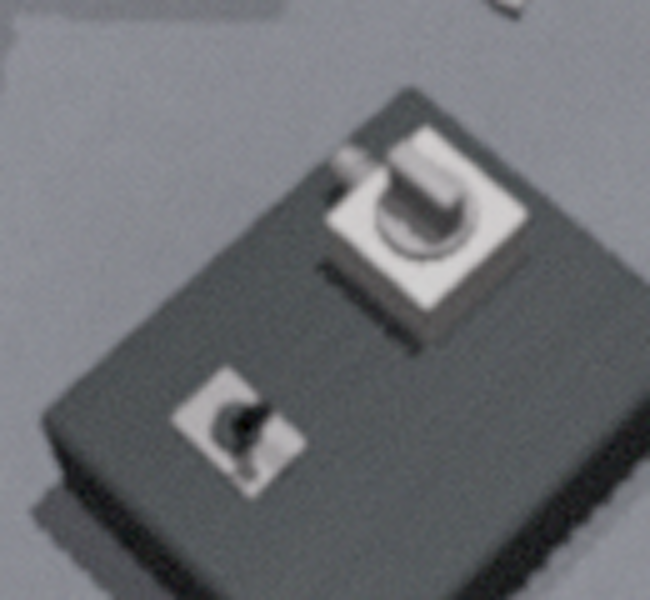

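View pics/i2.png

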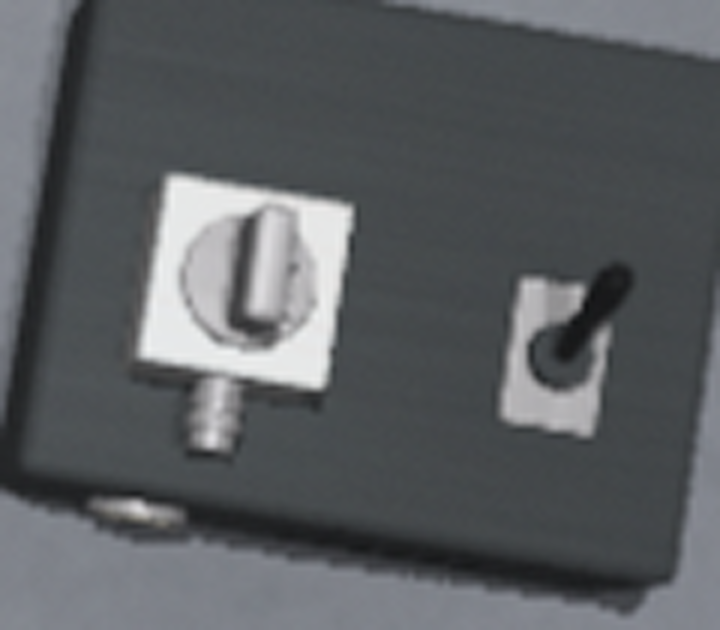

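View pics/t3.png

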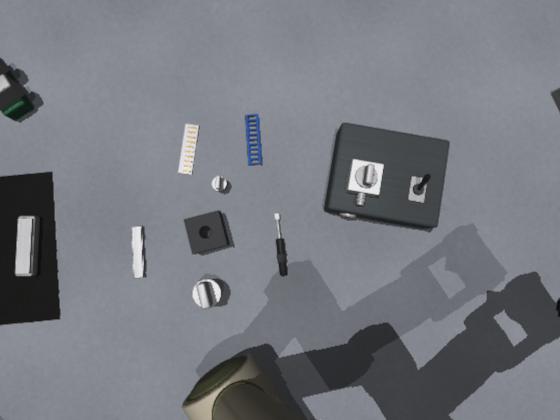

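Run:
```python
from h import *
np.set_printoptions(linewidth=200)
a=cv2.cvtColor(cv2.imread("pics/t3.png"),6);b=cv2.cvtColor(cv2.imread("pics/s3.png"),6)
print("top cols 352..382");
for r in range(160,192):print(r,a[r,352:382])
print("scene cols 254..276")
for r in range(248,272):print(r,b[r,254:277])
for d in(-6,-3,0,3,6):
  y=np.radians(-10+d);c=(.5864,-.0983);o=[]
  for n in("top","scene"):
    W=[pix(n,[c[0]+x*np.cos(y)-v*np.sin(y),c[1]+x*np.sin(y)+v*np.cos(y),.152]) for x,v in((.017,.006),(.017,-.006),(-.017,-.006),(-.017,.006))]
    o+=[np.round(W,1).tolist()]
  print(d,o)
```

```text
top cols 352..382
160 [141 214 230 230 228 215 205 182 177 161 143 135 111  96  90  78  77  78  76  76  77  75  75  75  74  74  75  74  74  73]
161 [151 223 231 231 231 231 231 231 230 226 214 209 191 182 178 160 142 135 111  97  90  76  76  75  76  75  75  73  76  73]
162 [172 232 231 231 231 232 231 231 230 230 230 230 230 230 229 225 214 208 191 181 177 161 143 135 110  95  89  76  76  76]
163 [176 231 231 231 231 231 231 232 231 231 231 230 230 230 230 230 225 210 211 216 222 225 213 207 190 180 176 159 142 127]
164 [183 231 231 231 231 231 232 231 231 231 231 231 231 231 228 212 187 173 181 176 187 210 217 229 229 229 228 224 214 204]
165 [204 231 231 231 231 231 231 231 231 229 221 215 211 206 186 145 143 196 204 184 175 171 193 230 229 230 230 229 229 228]
166 [214 231 231 231 231 231 231 229 221 211 192 176 158 133  86  98 159 204 215 204 193 172 188 231 231 231 231 230 230 230]
167 [225 231 231 231 231 230 224 204 195 190 189 179 146 102  69 103 171 211 214 200 186 167 186 230 231 230 231 231 231 231]
168 [232 231 231 231 231 228 203 178 190 189 189 179 138  77  71 109 181 2
[... 5298 characters left out ...]
21 140 143 162 189 204]
-6 [[[368.9, 162.7], [375.7, 164.6], [370.4, 183.5], [363.7, 181.6]], [[272.4, 263.0], [267.5, 266.7], [256.3, 254.5], [261.2, 250.9]]]
-3 [[[368.3, 162.7], [375.2, 164.3], [371.0, 183.5], [364.1, 181.9]], [[272.7, 262.6], [268.0, 266.5], [256.1, 254.9], [260.7, 251.1]]]
0 [[[367.8, 162.8], [374.7, 164.0], [371.5, 183.4], [364.6, 182.2]], [[272.9, 262.2], [268.5, 266.3], [255.8, 255.3], [260.3, 251.3]]]
3 [[[367.3, 162.9], [374.2, 163.8], [372.1, 183.3], [365.1, 182.4]], [[273.1, 261.8], [268.9, 266.1], [255.6, 255.7], [259.8, 251.5]]]
6 [[[366.7, 163.0], [373.7, 163.5], [372.6, 183.2], [365.6, 182.7]], [[273.3, 261.4], [269.3, 265.8], [255.4, 256.1], [259.4, 251.7]]]
```

Run:
```python
from h import *
a=cv2.imread("pics/top0.png").astype(int);b=cv2.imread("pics/t3.png").astype(int)
for n,(x0,y0,x1,y1) in dict(comb=(240,108,268,170),reed=(172,118,204,180),cover=(125,220,152,284),wrench=(270,208,292,255)).items():
    print(n,np.abs(a-b)[y0:y1,x0:x1].mean().round(2))
print(ctrl.job_done())
```

```text
comb 2.39
reed 2.76
cover 2.59
wrench 2.28
the job is handed in; nothing more can be done
None
```

The plug is seated in the valve block with its wing in line with the nipple, and the toggle is flipped fully to the side away from the nipple. I handed the job in at about 27 s of the 72 s, with the gripper clear of everything.

**Plug:** I took the middle-sized plug from the stand and twisted it back and forth in the bore at about 12–17 N.

**Last checks:**
- **Seating:** The last 0.8 rad of twisting at about 17 N gave no further sinking.
- **Height:** Touching the wing top afterwards read about 152.0 mm, using the pump top as reference (it read 80.1 mm). Home would be 151.6–152.0 mm, so at most about 0.4 mm is unaccounted for.
- **Holding:** After I let go, the plug stayed in place, and both cameras showed no change afterwards.
- **Wing:** It is parallel to the block edges to within about 1° in the top picture (7.9° against 8.1°).
- **Toggle:** It met its end stop, and its tip is within about 1 pixel of the predicted fully-on position.
- **Harmonica parts and wrench:** They look unchanged in the top picture.

**What disagreed or came close:**
- **Push on the block:** One reading briefly reached about 19.3 N, just under the 20 N limit, and I backed off straight away. The force was only sampled between moves, so I can't rule out a short peak above that.
- **Block stiffness:** Above about 10 N the block felt stiffer than the 5 N per mm given. I did not find out why.

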